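# Stack the tip cases on the stand and clamp the column

### The job

Stack all the closed tip cases lying on the bench into one upright column on the plate of the stacking stand, all the large cases below and the small ones on top, each one lying flat, centred over the plate and squared up with its long side along the plate's long side; swing the stand's hold-down arm out of the way first if it stands over the plate. Then close the stand: swing the arm back so that its pad is centred over the column and push it down until the pad sits on the top case, and let go. Do not disturb the jar, the tube rack or the cooling block.

Things in the scene. Friction and masses are not known exactly. Their poses are not given: they have to be found in the camera images.
- stand_plate (a point): The stacking stand, screwed down: a flat dark steel plate 124 x 84 mm, top 12 mm above the bench, with a steel mast behind it. This point is the centre of the plate's top face; x runs along the plate's long side towards the mast (axis at x = 115 mm, 18 mm thick, 298 mm tall on top of a 12 mm foot), z up.
- collar (a joint): Height of the hold-down arm's collar on the mast, m. It slides stiffly and stays where it is left. At 0 the pad's underside is 80 mm above the bench; it grows upward, to 0.19 at most (270 mm).
- holder (a joint): Swing of the hold-down arm about the mast, rad: 0 = pad centred over the plate (arm points along the plate's -x), growing as it swings out to the plate's +y side, 2.2 at most. It stays where it is left. The arm is a flat steel bar 20 mm wide, 14 mm thick, pad and knob centre 115 mm from the mast axis.
- holder_pad (a point): Centre of the underside of the arm's round rubber pad (44 mm across, 8 mm thick).
- holder_knob (a point): Grip point on the upright black round knob (22 mm across, 30 mm tall) straight above the pad: 44 mm above the pad's underside, 8 mm below the knob's top, 22 mm above the bar.
- large1: Large closed pipette-tip case, white with a thin dark seam round the middle, the same on both broad faces (either may be up), 104 (x) x 66 (y) x 40 (z) mm, broad faces flat; origin at its middle, z square to the broad faces. May be absent.
- large2: Large closed pipette-tip case, white with a thin dark seam round the middle, the same on both broad faces (either may be up), 104 (x) x 66 (y) x 40 (z) mm, broad faces flat; origin at its middle, z square to the broad faces. May be absent.
- large3: Large closed pipette-tip case, white with a thin dark seam round the middle, the same on both broad faces (either may be up), 104 (x) x 66 (y) x 40 (z) mm, broad faces flat; origin at its middle, z square to the broad faces. May be absent.
- small1: Small closed pipette-tip case, white with a thin dark seam round the middle, the same on both broad faces (either may be up), 86 (x) x 50 (y) x 32 (z) mm, broad faces flat; origin at its middle, z square to the broad faces. May be absent.
- small2: Small closed pipette-tip case, white with a thin dark seam round the middle, the same on both broad faces (either may be up), 86 (x) x 50 (y) x 32 (z) mm, broad faces flat; origin at its middle, z square to the broad faces. May be absent.
- small3: Small closed pipette-tip case, white with a thin dark seam round the middle, the same on both broad faces (either may be up), 86 (x) x 50 (y) x 32 (z) mm, broad faces flat; origin at its middle, z square to the broad faces. May be absent.
- jar: Bystander: closed glass jar, 76 mm across, 110 mm tall, origin under its centre.
- tube_rack: Bystander: orange tube rack, 90 x 200 x 40 mm, origin under its centre.
- cool_block: Bystander: black cooling block, 80 x 110 x 37 mm, origin under its centre.
Not all that is in view belongs to the job. What is shaped like the small2 but pink is not meant.

How it is judged:
By the outcome, as a careful person would: the job done as asked, in the order asked, and still so for the second after the job is handed in, with the robot touching nothing.
Of large1, large2, large3, small1, small2, small3 only 4 to 6 are there at a start; the rules pass over those that are not, and their reading is None.
At some moment in a run one of large1, large2, large3 may be knocked a few centimetres aside while the robot is not near it.
Once in a run the grip may slacken for a moment while it holds something.
It also fails if it takes over 210 s, if anything falls off the work surface, if the arm or the gripper's body presses on something with over 40 N, if the wrist force passes 120 N, or if a joint passes its speed limit or range.

### The arm

A 6-joint arm with a two-finger parallel gripper is mounted at the origin on the work surface. World frame = base frame: x ahead of the robot, y to its left, z up, the work surface at z = 0. Lengths are in m, angles in rad, forces in N, time in s.
With the tool pointing down it reaches from about 0.375 to 0.975 m from the base axis. Payload 3.8 kg.
Tool frame: the origin (TCP) lies at the centre of the arm's flange, where the gripper is bolted on; the fingertips stand 173 mm ahead of it and the grasp point (between the pads) lies 155 mm ahead of it (bot.tip_reach is the distance from the TCP to the fingertips, in m); z points along the fingers, y is the line along which they close (so a half turn about z gives the same grasp; the last joint's range is limited). The gripper opens to 85 mm and grips with 20 to 120 N. Pads are 22 mm wide; open, the fingers measure 114 mm over their backs; the gripper's body (76 mm by 85 mm) begins 54 mm behind the grasp point. The pads swing forward as they close: fully open they stand 13 mm farther back than shut.
Start: joints at [1.302, 0.264, 1.604, -0, 1.274, -0.037], TCP at [0.155, 0.657, 0.405] pointing down, gripper open.
Joint ranges: [-2.63, 2.63], [-0.94, 2.18], [0.31, 2.57], [-1.31, 4.45], [0, 2.66], [-2.55, 2.55]. Speed limits (rad/s): [2.57, 2.57, 3.14, 3.14, 3.14, 3.14].

### API

Orientations are given as a rotation vector (axis times angle).
In Python, from workcell import bot gives the robot as it stands.
- The arm moves only by the tool drive_tool, never from a script. Its arguments are lists of equal length, an entry for each row: "claw": the finger opening in mm, from 0 to 85.4; "slide": the shift along the world's x, y, z each as a share of 0.5 m, from -1 to 1, a list of three; "yaw": the turn about the world's z as a share of 180 degrees, from -1 to 1. A call has 1 to 8 rows; each row is the pose to reach, as a shift and turn from the pose commanded when the call began, turning the shorter way round; what a row does not reach only later rows make up. A row lasts 1/12 s, in which the tool goes at most 41.7 mm and 7.16 degrees, less where a joint would pass 70% of its speed; a pose out of reach is approached as far as the arm can. A call with a number of a shift or a turn outside -1 to 1 is refused whole. A call with a gripper value outside its range is refused whole. The fingers move at their own pace and stop on an object; "newtons" is the grip in N (left out, the last holds). Time passes only in rows, so rows that repeat a pose let the fingers close. It gives the time, the measured TCP pose, the force, the opening and the grip force at its end, in the units of the state.
- bot.read_state(): the state, without advancing time (a new reading comes with each control period).
- bot.read_camera(name): name is "scene" or "side" or "wrist"; returns a dict with "color" (420x560x3 uint8, red, green, blue), "depth" (420x560 float32, m along the optical axis (not along the pixel's ray), 0 where there is no reading), "mtx" (3x3 intrinsics, pixels), "k1" (the pictures are not rectified: a ray, as slopes to the right and down, at radius r is drawn at 1 + k1 r^2 times it, then the intrinsics apply), "eye" and "rotation" of the camera in the world. Camera axes: x right, y up, looking along -z (the intrinsics and any distortion apply to the point x, -y, -z); pixel columns grow to the right and rows downward; lengths in m; the calibration is good to about 2 mm. A picture is of the moment at which its call begins.
- bot.finish_job(): hands the job in; it is judged then, once.
The state is a dict: "time": time; "q": joint angles; "joint_vel": joint speeds; "joint_torque": joint torques, N m; "tool_pos": TCP position; "tcp_rot": TCP orientation; "wrist_force": force on the tool from outside, world axes, zero at the start; "torque": the same for the moment, N m; "width": opening from 0.0 (shut) to 1.0 (fully open); "grip_force": force on a finger pad.
Only numpy, scipy, OpenCV 4.12 (cv2) and the standard library are available. Lean on these libraries where they do the work, as an engineer would, in place of code of your own. Each camera call takes 0.05 s, during which the arm holds its last target. There are 200 camera calls.

## Working session

There is one attempt and no reset: what is moved stays moved. The work goes in short steps, Python scripts to look and compute and a tool call to move; the robot and the scene stay as the last step left them, time stands still between calls to the robot, and variables do not carry over. Pictures are saved under pics/ and viewed, at most 14 in all, crops included, and the job is handed in when it is done.

Besides the shell and the picture viewer there is one more tool, called after "Emit:" as name([rows], argument=value, ...), one row to a line, values as JSON. drive_tool: Moves the arm, as the interface text tells. Shift numbers are shares of 0.5 m and turn numbers shares of 180 degrees, none past 1 either way. Its arguments: {"type":"object","properties":{"claw":{"type":"array","items":{"type":"number"}},"slide":{"type":"array","items":{"type":"array","items":{"type":"number"}}},"yaw":{"type":"array","items":{"type":"number"}},"newtons":{"type":"number"}},"required":["claw","slide","yaw"]}

```bash
ls; mkdir -p pics; cat > h.py <<'E'
import numpy as np, cv2
from workcell import bot
def cloud(c):
    d=c["depth"];h,w=d.shape;v,u=np.mgrid[:h,:w].astype(float)
    m=np.array(c["mtx"]);k1=c["k1"]
    k=k1 if np.isscalar(k1) else float(np.ravel(k1)[0])
    p=cv2.undistortPoints(np.stack([u.ravel(),v.ravel()],1)[:,None],m,np.array([k,0,0,0,0.])).reshape(h,w,2)
    P=np.stack([p[...,0]*d,-p[...,1]*d,-d],-1)
    R=np.array(c["rotation"])
    W=P@R.T+np.array(c["eye"]); W[d==0]=np.nan
    return W
def shot(n,tag):
    c=bot.read_camera(n); np.savez(f"{tag}.npz",**c)
    cv2.imwrite(f"pics/{tag}.png",c["color"][...,::-1]); return c
E
python3 - <<'E'
from h import *
for n in ("scene","side","wrist"):
    c=shot(n,n+"0"); print(n,c["eye"],np.array(c["rotation"]).round(2).tolist(),c["k1"])
a=cv2.imread("pics/scene0.png");cv2.imwrite("pics/s0.png",cv2.resize(a,(800,600)))
print(bot.read_state())
E
```

```text
pics
scene [0.94191626 0.41625139 0.98114486] [0.26, 0.69, 2.29] -0.010994314737620503
side [0.28343082 0.81611752 0.76237121] [0.21, -1.27, -2.54] 0.04276411724682517
wrist [0.08297968 0.6737446  0.37354987] [-0.25, -0.2, 1.33] -0.011688240126832113
{'time': 0.15, 'q': array([ 1.30212415e+00,  2.64599490e-01,  1.60507823e+00,  5.03958693e-05,
        1.27367133e+00, -3.69037171e-02]), 'joint_vel': array([-0.00150381, -0.00323475, -0.00351094,  0.00164543,  0.0012099 ,
        0.0015201 ]), 'joint_torque': array([ 3.27717162e-04, -5.15902877e+01, -3.67959237e+01, -2.17991719e-04,
        8.10244266e-03, -2.47918752e-07]), 'tool_pos': array([0.15497373, 0.65670128, 0.403625  ]), 'tcp_rot': array([-3.63233288e-01, -3.12020512e+00,  2.71500245e-03]), 'wrist_force': array([0.58027498, 0.47804607, 0.28989858]), 'torque': array([ 0.03485062, -0.02873329, -0.01475725]), 'grip_force': 0.0, 'width': 1.0001191641795137}
```

View pics/s0.png

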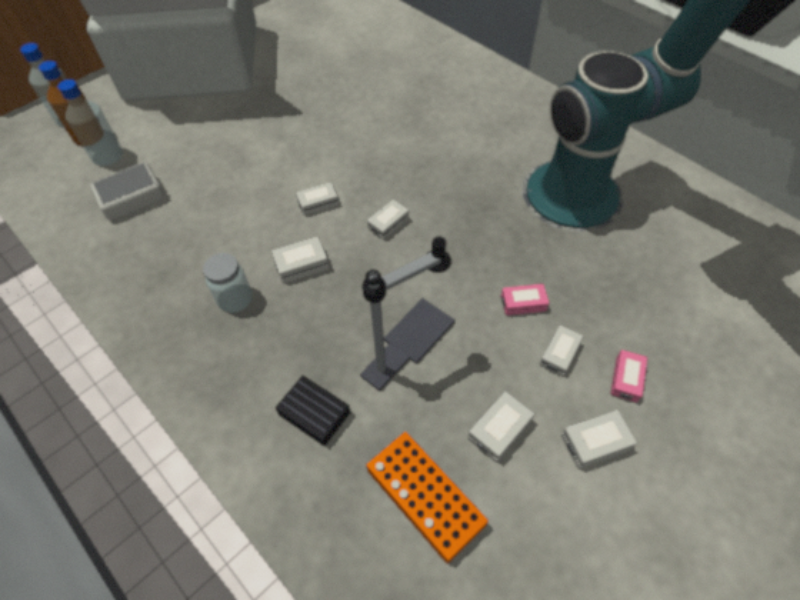

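View pics/side0.png

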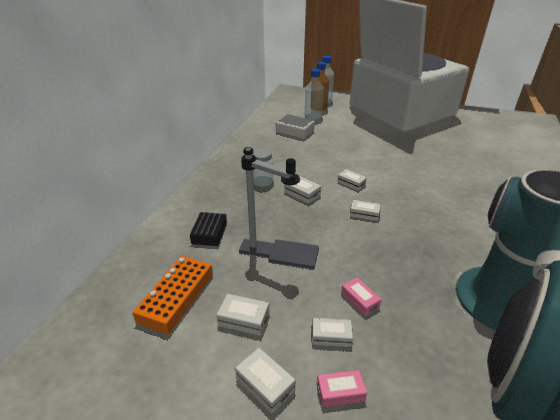

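Scene picture (800x600): six white cases. The large ones are at (300,258), (502,425) and (600,438), and the small ones at (318,197), (388,218) and (562,349). The two pink ones at (525,298) and (630,374) are decoys. The grey open tray at (127,190) is neither white nor a case. The hold-down arm's knob is at (438,245) and the plate at (420,330).

```bash
cat >> h.py <<'E'
from scipy.spatial.transform import Rotation as Ro
def cloud(c):
    d=np.asarray(c["depth"]);h,w=d.shape;v,u=np.mgrid[:h,:w].astype(float)
    p=cv2.undistortPoints(np.stack([u.ravel(),v.ravel()],1)[:,None],np.array(c["mtx"]),np.array([float(c["k1"]),0,0,0,0.])).reshape(h,w,2)
    P=np.stack([p[...,0]*d,-p[...,1]*d,-d],-1)
    W=P@Ro.from_rotvec(c["rotation"]).as_matrix().T+np.array(c["eye"]); W[d==0]=np.nan
    return W
def blobs(c,zlo,zhi,mask=None,minpx=60):
    W=cloud(c);m=(W[...,2]>zlo)&(W[...,2]<zhi)
    if mask is not None: m&=mask
    n,l,st,ce=cv2.connectedComponentsWithStats(m.astype(np.uint8),connectivity=4)
    out=[]
    for i in range(1,n):
        if st[i,4]<minpx: continue
        P=W[l==i]
        (cx,cy),(a,b),th=cv2.minAreaRect((P[:,:2]*1000).astype(np.float32))
        if a<b: a,b,th=b,a,th+90
        out.append((ce[i].round(),[round(cx),round(cy)],[round(a),round(b)],round((th+90)%180-90,1),round(np.median(P[:,2])*1000,1),st[i,4],c["color"][l==i].mean(0).round()))
    return out
E
python3 - <<'E'
from h import *
for n in("scene0","side0"):
    c=dict(np.load(n+".npz")); W=cloud(c)
    print(n,"bench z",np.nanmedian(W[...,2]))
    for lo,hi in((.007,.017),(.025,.048),(.1,.4)):
        print(lo,hi)
        for b in blobs(c,lo,hi,minpx=150):
            if np.hypot(*b[1])<1200 : print(*b)
E
```

```text
scene0 bench z 0.0013457193706872816
0.007 0.017
[530.  91.] [-500, 193] [233, 14] 88.8 11.7 190 [94. 97. 91.]
[399. 142.] [15, 8] [212, 180] -66.4 12.7 818 [47. 74. 75.]
[286. 238.] [565, 21] [214, 85] 6.4 13.2 1581 [77. 78. 83.]
0.025 0.048
[408.  23.] [-501, -339] [312, 20] 89.4 37.1 354 [87. 89. 84.]
[135.  58.] [349, -955] [469, 234] 2.2 36.4 567 [87. 89. 85.]
[524.  80.] [-500, 160] [274, 18] 89.2 36.9 494 [84. 87. 82.]
[399. 139.] [38, 15] [144, 67] -68.6 36.7 273 [31. 50. 51.]
[221. 136.] [446, -393] [87, 54] -19.7 33.2 333 [184. 183. 171.]
[ 93. 140.] [757, -674] [137, 14] -10.8 37.8 269 [101. 102.  95.]
[271. 151.] [371, -232] [89, 51] 2.6 32.8 353 [185. 184. 172.]
[209. 179.] [586, -279] [106, 70] -22.5 41.1 698 [181. 180. 169.]
[367. 207.] [323, 119] [87, 52] -37.8 33.0 471 [204. 141. 155.]
[393. 243.] [365, 243] [88, 50] 15.6 33.1 539 [190. 189. 177.]
[441. 261.] [318, 364] [89, 51] 26.4 32.8 599 [205. 142. 156.]
[219. 285.] [782, 6] [110, 81] -78.1 36.5 1318 [50. 50. 52.]
[351. 297.] [566, 262] [106, 66] 3.3 41.0 1129 [190. 189. 177.]
[420. 306.] [463, 395] [107, 68] -2
[... 1130 characters left out ...]
[779, 7] [114, 80] -77.6 35.7 749 [39. 39. 40.]
[172. 291.] [743, 254] [203, 94] 86.5 40.3 2720 [160.  87.  25.]
[361. 293.] [322, 119] [87, 51] -36.2 32.8 637 [199. 137. 150.]
[487. 298.] [51, 30] [109, 29] -59.6 36.0 324 [29. 44. 45.]
[243. 311.] [562, 262] [106, 68] 3.8 40.5 1261 [180. 178. 166.]
[332. 329.] [362, 243] [86, 53] 15.4 31.9 832 [186. 183. 171.]
[266. 377.] [458, 396] [107, 67] -25.3 40.1 1886 [185. 183. 171.]
[341. 385.] [315, 363] [87, 52] 25.8 32.3 1197 [203. 141. 154.]
0.1 0.4
[250.  60.] [530, -967] [2184, 1749] 89.6 234.0 40186 [118. 115. 109.]
[265. 172.] [663, -115] [479, 125] -60.8 271.4 1417 [73. 74. 73.]
[522. 224.] [45, 6] [133, 109] -86.0 258.7 6322 [44. 55. 55.]
```

```bash
python3 - <<'E'
from h import *
for n in("scene0","side0"):
    c=dict(np.load(n+".npz")); W=cloud(c); F=W.reshape(-1,3);F=F[~np.isnan(F[:,0])]
    R=F[(abs(F[:,0]-.57)<.25)&(abs(F[:,1]-.02)<.15)]
    P=R[(R[:,2]>.008)&(R[:,2]<.018)]
    p=P[P[:,0]<.59][:,:2]*1000  # plate
    for z0 in np.arange(.22,.36,.01):
        q=R[(R[:,2]>=z0)&(R[:,2]<z0+.01)]
        if len(q)>5: print(n,round(z0,2),len(q),q[:,:2].min(0).round(3),q[:,:2].max(0).round(3))
    # mast
    q=R[(R[:,2]>.05)&(R[:,2]<.2)];print("mast",len(q),q[:,:2].mean(0),np.median(q[:,:2],0))
    # plate fit: grid model of 124x84 rect
    from scipy.optimize import minimize
    img=P[:,:2]
    # histogram along the axis
    for th in (5,6,7):
        a=np.radians(th);u=np.array([np.cos(a),np.sin(a)]);v=np.array([-u[1],u[0]])
        s=img@u;t=img@v
        k=s<np.quantile(s,.6)
        print(th,"s",(s.min()*1e3).round(1),(s.max()*1e3).round(1),"t",np.percentile(t[k]*1e3,[0,1,99,100]).round(1), "foot t",np.percentile(t[s>s.max()-.05]*1e3,[0,2,98,100]).round(1))
    print()
E
python3 -c "
from h import *
a=cv2.imread('pics/scene0.png')[150:290,220:340];cv2.imwrite('pics/c1.png',cv2.resize(a,(600,700)[:2],interpolation=2)[:600])
b=dict(np.load('wrist0.npz'));print(Ro.from_rotvec(b['rotation']).as_matrix().round(3));print(b['mtx'])"
```

```text
scene0 0.22 16 [0.633 0.028] [0.644 0.036]
scene0 0.23 19 [0.632 0.024] [0.645 0.037]
scene0 0.24 20 [0.632 0.025] [0.645 0.038]
scene0 0.26 56 [0.505 0.02 ] [0.653 0.075]
scene0 0.27 194 [0.502 0.022] [0.653 0.075]
scene0 0.28 447 [0.523 0.01 ] [0.654 0.065]
scene0 0.29 70 [0.52  0.014] [0.652 0.065]
scene0 0.3 57 [0.515 0.023] [0.647 0.065]
scene0 0.31 145 [0.514 0.017] [0.647 0.064]
mast 219 [0.64008526 0.03393564] [0.64052332 0.03461159]
5 s 332.3 818.1 t [-72.3 -70.5 110.4 121.5] foot t [-49.3 -46.5  88.  100.8]
6 s 334.3 817.2 t [-81.  -79.5 104.3 115.6] foot t [-63.6 -60.8  74.1  86.8]
7 s 336.2 816.0 t [-90.6 -88.6  98.2 109.7] foot t [-77.8 -75.   59.9  72.9]

side0 0.22 28 [0.625 0.027] [0.642 0.04 ]
side0 0.23 25 [0.625 0.023] [0.641 0.038]
side0 0.24 25 [0.625 0.029] [0.64  0.042]
side0 0.25 19 [0.625 0.029] [0.64  0.039]
side0 0.26 101 [0.5   0.033] [0.647 0.076]
side0 0.27 236 [0.501 0.034] [0.646 0.076]
side0 0.28 315 [0.511 0.015] [0.65  0.065]
side0 0.29 67 [0.511 0.018] [0.64  0.065]
side0 0.3 90 [0.51  0.018] [0.644 0.066]
side0 0.31 71 [0.511 0.02 ] [0.644 0.066]
mast 312 [0.63149783 0.03407691] [0.63079365 0.03483187]
5 s 332.3 808.4 t [-74.6 -70.6 114.2 123.5] foot t [-14.2 -13.1  -3.5  -1.9]
6 s 334.4 808.2 t [-83.6 -79.9 108.3 117.7] foot t [-27.5 -26.4 -17.6 -15.8]
7 s 336.4 807.7 t [-93.3 -89.  102.4 111.9] foot t [-40.8 -39.8 -31.6 -29.8]

[[ 0.23  -0.93  -0.285]
 [ 0.973  0.219  0.069]
 [-0.001 -0.293  0.956]]
[[312.77607737   0.         278.74475815]
 [  0.         312.77607737 214.32683601]
 [  0.           0.           1.        ]]
```

View pics/c1.png

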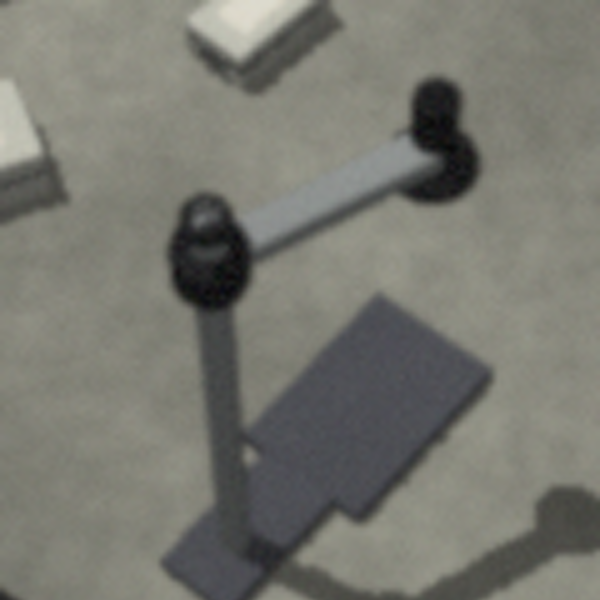

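The crop shows the arm at about 16° off the plate. The knob is at crop (437,100), the collar near the top of the mast at (205,250), and the plate is clear. The arm has to be swung out first.

```bash
cat >> h.py <<'E'
def yaw_of(s): # closing line angle deg
    y=Ro.from_rotvec(s["tcp_rot"]).as_matrix()[:,1]; return np.degrees(np.arctan2(y[1],y[0]))
def plan(x,y,z,psi=None,s=None):
    s=s or bot.read_state(); d=np.array([x,y,z])-s["tool_pos"]
    w=0 if psi is None else (psi-yaw_of(s)+90)%180-90
    print("now",s["tool_pos"].round(4),round(yaw_of(s),1),"d(mm)",(d*1e3).round(1),"share",(d/.5).round(3),"yaw",round(w,1),round(w/180,4),"rows",round(max(np.linalg.norm(d)/.0417,abs(w)/7.16),1))
E
python3 - <<'E'
from h import *
for n in("scene0","side0"):
    c=dict(np.load(n+".npz")); F=cloud(c).reshape(-1,3)
    k=F[(abs(F[:,0]-.52)<.03)&(abs(F[:,1]-.05)<.03)&(F[:,2]>.25)]
    t=k[k[:,2]>.3]; print(n,len(t),t.mean(0),t.min(0),t.max(0),"top",np.percentile(k[:,2],[97,100]))
    e=np.array(c["eye"])
    b=F[(F[:,0]>.545)&(F[:,0]<.61)&(F[:,2]>.25)&(F[:,2]<.31)&(abs(F[:,1]-.04)<.03)]
    vx,vy,x0,y0=cv2.fitLine(b[:,:2].astype(np.float32),cv2.DIST_L2,0,.01,.01).ravel();print("bar",np.degrees(np.arctan2(vy,vx)),x0,y0,np.percentile(b[:,2],[50,95]),y0+(0.522-x0)*vy/vx)
plan(.52,.054,.6,79.6)
E
```

```text
scene0 101 [0.52564442 0.05541773 0.31195721] [0.51371249 0.04347865 0.30024361] [0.53443959 0.06453799 0.31787946] top [0.31608817 0.31787946]
bar -15.226538 0.57795817 0.044032164 [0.28475123 0.28693717] 0.059263494
side0 90 [0.52051897 0.05828109 0.31021174] [0.51010379 0.04355962 0.30068519] [0.53202267 0.0658702  0.31679795] top [0.31478141 0.31679795]
bar -13.684083 0.57704633 0.046436038 [0.28356607 0.28572315] 0.059838686
now [0.155  0.6567 0.4036] 76.7 d(mm) [ 365.  -602.7  196.4] share [ 0.73  -1.205  0.393] yaw 2.9 0.016 rows 17.5
```

Emit:
drive_tool([
  [0.2,-0.32,0.39],
  [0.2,-0.32,0.39],
  [0.2,-0.32,0.39],
  [0.2,-0.32,0.39],
  [0.2,-0.32,0.39],
  [0.2,-0.32,0.39],
  [0.2,-0.32,0.39],
  [0.2,-0.32,0.39],
], claw=[85,85,85,85,85,85,85,85], yaw=[0,0,0,0,0,0,0,0], newtons=60)

```text
time: 0.82
tool_pos: [0.2565, 0.4946, 0.6058]
tcp_rot: [0.368, 3.115, 0.012]
wrist_force: [0.4, 0.4, 0.8]
width: 0.993
grip_force: 0.0
```

Emit:
drive_tool([
  [0.268,-0.442,0],
  [0.268,-0.442,0],
  [0.268,-0.442,0],
  [0.268,-0.442,0],
  [0.268,-0.442,0],
  [0.268,-0.442,0],
  [0.268,-0.442,0],
  [0.268,-0.442,0],
], claw=[85,85,85,85,85,85,85,85], yaw=[0,0,0,0,0,0,0,0])

```text
time: 1.48
tool_pos: [0.3902, 0.2743, 0.5983]
tcp_rot: [-0.37, -3.118, 0.002]
wrist_force: [-0.6, 0.6, -0.2]
width: 0.995
grip_force: 0.0
```

Emit:
drive_tool([
  [0.268,-0.442,0],
  [0.268,-0.442,0],
  [0.268,-0.442,0],
  [0.268,-0.442,0],
  [0.268,-0.442,0],
  [0.268,-0.442,0],
  [0.268,-0.442,0],
  [0.268,-0.442,0],
], claw=[50,50,50,50,50,50,50,50], yaw=[0.016,0.016,0.016,0.016,0.016,0.016,0.016,0.016])

```text
time: 2.15
tool_pos: [0.5245, 0.0544, 0.5978]
tcp_rot: [-0.288, -3.125, -0.0]
wrist_force: [-1.1, 0.7, -0.7]
width: 0.583
grip_force: 0.0
```

```bash
python3 - <<'E'
from h import *
s=bot.read_state();c=shot("wrist","w1");W=cloud(c);F=W.reshape(-1,3)
k=F[(np.hypot(F[:,0]-.523,F[:,1]-.055)<.035)&(F[:,2]>.296)]
print(s["time"],s["wrist_force"],c["eye"],len(k))
if len(k):print(k.mean(0),k.min(0),k.max(0)); t=k[k[:,2]>k[:,2].max()-.006];print("top",len(t),t.mean(0),t.min(0),t.max(0))
plan(.523,.055,.464,76.0+0)
for z in((.007,.018),(.03,.05),):
  for b in blobs(c,*z,minpx=400):print(*b)
E
```

```text
2.15 [-1.10451983  0.71474806 -0.67034823] [0.45167894 0.06811253 0.56812384] 21191
[0.51258263 0.05690089 0.49170096] [0.5012779  0.02182757 0.29606578] [0.54100378 0.08996868 0.52346429]
top 2161 [0.50616965 0.05813526 0.52024523] [0.5012779  0.03526656 0.51746902] [0.51269328 0.08032006 0.52346429]
now [0.5237 0.0557 0.5983] 79.5 d(mm) [  -0.7   -0.7 -134.3] share [-0.001 -0.001 -0.269] yaw -3.5 -0.0197 rows 3.2
[254. 162.] [555, 19] [188, 84] 6.2 12.9 2830 [114. 112. 117.]
[296.  28.] [325, 118] [86, 50] -38.1 32.9 1941 [229. 179. 192.]
[462.   9.] [350, 368] [65, 35] 79.4 33.0 698 [199. 144. 159.]
[379.  40.] [366, 242] [86, 50] 14.6 32.9 1967 [186. 182. 175.]
[482.  87.] [463, 394] [104, 68] -25.2 41.0 3099 [206. 203. 195.]
[ 88. 105.] [373, -233] [85, 50] 3.3 32.6 1632 [219. 216. 208.]
[402. 166.] [566, 261] [104, 67] 3.8 41.0 2493 [214. 210. 203.]
[ 15. 167.] [446, -394] [86, 52] -21.3 32.4 1388 [216. 213. 205.]
[105. 232.] [587, -278] [104, 68] -21.8 40.7 2152 [211. 208. 200.]
[408. 261.] [746, 253] [201, 91] 87.1 41.3 4661 [194. 120.  59.]
[296. 295.] [777, 37] [80, 45] 11.6 36.1 665 [67. 65. 66.]
```

```bash
python3 - <<'E'
from h import *
c=dict(np.load("w1.npz"));F=cloud(c).reshape(-1,3)
k=F[(np.hypot(F[:,0]-.523,F[:,1]-.055)<.03)&(F[:,2]>.29)&(F[:,2]<.33)]
print(len(k),k.max(0),k.min(0));t=k[k[:,2]>.311];print(len(t),t.mean(0),t.min(0),t.max(0),np.median(t[:,2]))
b=F[(F[:,0]>.5)&(F[:,0]<.66)&(F[:,2]>.278)&(F[:,2]<.292)&(abs(F[:,1]-.04)<.04)]
print("bar z",len(b),np.median(b[:,2]),b.min(0),b.max(0))
E
```

```text
615 [0.53522791 0.06370904 0.31700213] [0.51424935 0.04236631 0.2900703 ]
489 [0.52433787 0.05315433 0.31479959] [0.51433485 0.04260464 0.31134526] [0.53522791 0.06344623 0.31700213] 0.3148282081105296
bar z 2041 0.28515015568134594 [0.51436033 0.01024284 0.27806194] [0.65011097 0.06370904 0.29194952]
```

Emit:
drive_tool([
  [0.001,-0.005,-0.06],
  [0.001,-0.005,-0.13],
  [0.001,-0.005,-0.19],
  [0.001,-0.005,-0.24],
  [0.001,-0.005,-0.27],
  [0.001,-0.005,-0.27],
  [0.001,-0.005,-0.27],
  [0.001,-0.005,-0.27],
], claw=[50,50,50,50,50,50,50,50], yaw=[-0.02,-0.02,-0.02,-0.02,-0.02,-0.02,-0.02,-0.02], newtons=50)

```text
time: 2.87
tool_pos: [0.5236, 0.054, 0.4662]
tcp_rot: [0.379, 3.117, 0.001]
wrist_force: [0.4, -0.6, 0.8]
width: 0.582
grip_force: 0.0
```

Emit:
drive_tool([
  [0,0,0],
  [0,0,0],
  [0,0,0],
  [0,0,0],
  [0,0,0],
  [0,0,0],
  [0,0,0],
  [0,0,0],
], claw=[10,10,10,10,10,10,10,10], yaw=[0,0,0,0,0,0,0,0])

```text
time: 3.53
tool_pos: [0.5238, 0.0524, 0.465]
tcp_rot: [0.383, 3.117, 0.001]
wrist_force: [2.1, 1.0, 2.2]
width: 0.239
grip_force: 48.9
```

```bash
python3 - <<'E'
from h import *
s=bot.read_state();print(s)
p=s["tool_pos"][:2]
# plate from wrist cam w1: fit plate rectangle top
c=dict(np.load("w1.npz"));W=cloud(c);F=W.reshape(-1,3)
P=F[(F[:,2]>.008)&(F[:,2]<.018)&(abs(F[:,0]-.56)<.15)&(abs(F[:,1]-.02)<.1)][:,:2]
th=np.radians(6.2);u=np.array([np.cos(th),np.sin(th)]);v=np.array([-u[1],u[0]])
a,b=P@u,P@v
for lo in np.arange(.44,.70,.01):
    q=b[(a>=lo)&(a<lo+.01)]
    if len(q):print(round(lo,2),len(q),q.min().round(4),q.max().round(4),end=" | ")
print("\n a",np.percentile(a,[0,.5,99.5,100]))
# circle path from mast
E
```

```text
{'time': 3.5333, 'q': array([ 5.24037368e-02, -5.24995344e-02,  1.84121250e+00,  1.80673975e-04,
        1.35160926e+00, -1.27403732e+00]), 'joint_vel': array([-1.33233284e-04, -5.56897299e-05,  2.58619738e-03, -3.34066905e-03,
        8.30121209e-04, -1.18337135e-03]), 'joint_torque': array([ -0.83632115, -33.6905694 , -35.86059093,  -0.45878582,
         0.54764545,   0.1385572 ]), 'tool_pos': array([0.52383296, 0.05244097, 0.46501765]), 'tcp_rot': array([3.82790433e-01, 3.11695500e+00, 6.19223561e-04]), 'wrist_force': array([2.10868096, 0.95647353, 2.15654125]), 'torque': array([ 0.24376856, -0.29066002,  0.15285496]), 'grip_force': 48.94171893596649, 'width': 0.2386858864348317}
0.45 8 -0.0642 -0.0011 | 0.46 287 -0.0828 0.0003 | 0.47 287 -0.0829 0.0005 | 0.48 279 -0.083 0.0003 | 0.49 277 -0.0833 0.0006 | 0.5 272 -0.0834 0.0005 | 0.51 271 -0.0832 0.0006 | 0.52 267 -0.0827 0.0005 | 0.53 259 -0.0829 0.0006 | 0.54 244 -0.0828 0.0005 | 0.55 119 -0.0834 0.0006 | 0.56 79 -0.0833 -0.055 | 0.57 64 -0.083 -0.0603 | 0.58 22 -0.0812 -0.0638 | 0.59 8 -0.0666 -0.0633 | 0.6 13 -0.0657 -0.0609 | 0.61 29 -0.0654 -0.0544 | 0.62 25 -0.0657 -0.0549 | 0.63 22 -0.0653 -0.0164 | 0.64 21 -0.0656 -0.0165 | 0.65 26 -0.0256 -0.0163 | 0.66 34 -0.0303 -0.0163 | 0.67 3 -0.0309 -0.0232 | 
 a [0.45970048 0.46021134 0.66738541 0.67147606]
```

```bash
python3 - <<'E'
import numpy as np
M=np.array([.6367,.0279]);r=.1155
f=lambda d:M+r*np.array([np.cos(np.radians(d)),np.sin(np.radians(d))])
for st in (167.8,134.8,101.8):
    print(st,[[*((f(st-33*k/8)-f(st))/.5).round(3),0] for k in range(1,9)],[round(-33*k/8/180,4) for k in range(1,9)])
E
```

```text
167.8 [[np.float64(0.004), np.float64(0.016), 0], [np.float64(0.009), np.float64(0.032), 0], [np.float64(0.016), np.float64(0.047), 0], [np.float64(0.023), np.float64(0.062), 0], [np.float64(0.032), np.float64(0.076), 0], [np.float64(0.041), np.float64(0.09), 0], [np.float64(0.052), np.float64(0.103), 0], [np.float64(0.063), np.float64(0.115), 0]] [-0.0229, -0.0458, -0.0688, -0.0917, -0.1146, -0.1375, -0.1604, -0.1833]
134.8 [[np.float64(0.012), np.float64(0.011), 0], [np.float64(0.025), np.float64(0.022), 0], [np.float64(0.039), np.float64(0.031), 0], [np.float64(0.053), np.float64(0.039), 0], [np.float64(0.068), np.float64(0.047), 0], [np.float64(0.084), np.float64(0.053), 0], [np.float64(0.099), np.float64(0.058), 0], [np.float64(0.116), np.float64(0.062), 0]] [-0.0229, -0.0458, -0.0688, -0.0917, -0.1146, -0.1375, -0.1604, -0.1833]
101.8 [[np.float64(0.016), np.float64(0.003), 0], [np.float64(0.033), np.float64(0.004), 0], [np.float64(0.05), np.float64(0.005), 0], [np.float64(0.066), np.float64(0.004), 0], [np.float64(0.083), np.float64(0.002), 0], [np.float64(0.099), np.float64(-0.001), 0], [np.float64(0.115), np.float64(-0.005), 0], [np.float64(0.131), np.float64(-0.011), 0]] [-0.0229, -0.0458, -0.0688, -0.0917, -0.1146, -0.1375, -0.1604, -0.1833]
```

Emit:
drive_tool([
  [0.004,0.016,0],
  [0.009,0.032,0],
  [0.016,0.047,0],
  [0.023,0.062,0],
  [0.032,0.076,0],
  [0.041,0.09,0],
  [0.052,0.103,0],
  [0.063,0.115,0],
], claw=[10,10,10,10,10,10,10,10], yaw=[-0.023,-0.046,-0.069,-0.092,-0.115,-0.138,-0.16,-0.183])

```text
time: 4.2
tool_pos: [0.5555, 0.1099, 0.4647]
tcp_rot: [1.256, 2.879, -0.001]
wrist_force: [2.1, -0.6, 1.0]
width: 0.237
grip_force: 48.9
```

Emit:
drive_tool([
  [0.012,0.011,0],
  [0.025,0.022,0],
  [0.039,0.031,0],
  [0.053,0.039,0],
  [0.068,0.047,0],
  [0.084,0.053,0],
  [0.099,0.058,0],
  [0.116,0.062,0],
], claw=[10,10,10,10,10,10,10,10], yaw=[-0.023,-0.046,-0.069,-0.092,-0.115,-0.138,-0.16,-0.183])

```text
time: 4.87
tool_pos: [0.6134, 0.1407, 0.4644]
tcp_rot: [2.021, 2.405, -0.002]
wrist_force: [-0.1, -0.6, 2.4]
width: 0.235
grip_force: 48.9
```

Emit:
drive_tool([
  [0.016,0.003,0],
  [0.033,0.004,0],
  [0.05,0.005,0],
  [0.066,0.004,0],
  [0.083,0.002,0],
  [0.099,-0.001,0],
  [0.115,-0.005,0],
  [0.131,-0.011,0],
], claw=[10,10,10,10,10,10,10,10], yaw=[-0.023,-0.046,-0.069,-0.092,-0.115,-0.138,-0.16,-0.183])

```text
time: 5.53
tool_pos: [0.6788, 0.135, 0.4641]
tcp_rot: [2.62, 1.733, -0.003]
wrist_force: [-0.2, -0.3, 2.6]
width: 0.233
grip_force: 48.9
```

Emit:
drive_tool([
  [0,0,0],
  [0,0,0],
  [0,0,0],
  [0,0,0],
  [0,0,0.07],
  [0,0,0.15],
  [0,0,0.2],
  [0,0,0.2],
], claw=[10,10,50,50,50,50,50,50], yaw=[0,0,0,0,0,0,0,0])

```text
time: 6.2
tool_pos: [0.6782, 0.1357, 0.5735]
tcp_rot: [2.612, 1.737, 0.018]
wrist_force: [-0.7, -0.2, 1.9]
width: 0.586
grip_force: 0.0
```

Emit:
drive_tool([
  [-0.08,0.1,0],
  [-0.16,0.18,0],
  [-0.224,0.25,0],
  [-0.224,0.25,0],
  [-0.224,0.25,0],
  [-0.224,0.25,0],
  [-0.224,0.25,0],
  [-0.224,0.25,0],
], claw=[85,85,85,85,85,85,85,85], yaw=[0.31,0.31,0.31,0.31,0.31,0.31,0.31,0.31])

```text
time: 6.87
tool_pos: [0.5656, 0.261, 0.5641]
tcp_rot: [-1.488, -2.766, 0.001]
wrist_force: [0.4, -0.9, 0.9]
width: 0.99
grip_force: 0.0
```

Emit:
drive_tool([
  [0,0,0],
  [0,0,-0.1],
  [0,0,-0.2],
  [0,0,-0.25],
  [0,0,-0.25],
  [0,0,-0.25],
  [0,0,-0.25],
  [0,0,-0.25],
], claw=[85,85,85,85,85,85,85,85], yaw=[0.31,0.31,0.31,0.31,0.31,0.31,0.31,0.31])

```text
time: 7.53
tool_pos: [0.5658, 0.2604, 0.4383]
tcp_rot: [-0.022, -3.14, 0.001]
wrist_force: [0.1, 0.0, 0.7]
width: 0.995
grip_force: 0.0
```

Emit:
drive_tool([
  [0,0,0],
  [0,0,0],
  [0,0,0],
], claw=[85,85,85], yaw=[0.03,0.03,0.03])

```text
time: 7.78
tool_pos: [0.5661, 0.2604, 0.4392]
tcp_rot: [0.111, -3.139, 0.0]
wrist_force: [-0.6, -0.1, -0.7]
width: 0.993
grip_force: 0.0
```

```bash
cat >> h.py <<'E'
def look(tag,lo=.025,hi=.05,minpx=400):
    c=shot("wrist",tag); s=bot.read_state(); print("t",round(s["time"],2),"F",s["wrist_force"].round(1))
    for b in blobs(c,lo,hi,minpx=minpx): print(*b)
    return c
E
python3 - <<'E'
from h import *
c=look("w2"); plan(.566,.261,.2,93.8)
E
```

```text
t 7.83 F [-0.7 -0.6  0.1]
[278.  18.] [388, 248] [52, 39] -77.6 32.8 1813 [203. 200. 192.]
[404.  99.] [464, 394] [106, 66] -25.5 40.8 6024 [169. 165. 158.]
[280. 180.] [566, 262] [106, 66] 3.5 40.9 4701 [206. 203. 195.]
[263. 308.] [746, 253] [200, 91] 87.3 41.2 9007 [179. 109.  52.]
[544. 322.] [752, 657] [122, 47] 17.4 31.2 2129 [159.  43.  39.]
[ 85. 310.] [773, 4] [111, 60] -77.6 35.7 2592 [51. 49. 50.]
now [0.5662 0.2605 0.4393] 94.1 d(mm) [-2.000e-01  5.000e-01 -2.393e+02] share [-0.     0.001 -0.479] yaw -0.3 -0.0015 rows 5.7
```

View pics/w2.png

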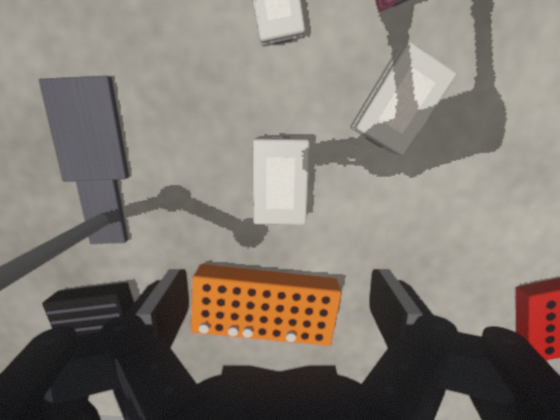

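The wrist view shows the target large case at (280,180) upright under the tool, the plate at (80,130) now clear of the arm, and the next large case at (404,99).

Emit:
drive_tool([
  [0,0.002,-0.08],
  [0,0.002,-0.16],
  [0,0.002,-0.24],
  [0,0.002,-0.32],
  [0,0.002,-0.4],
  [0,0.002,-0.46],
  [0,0.002,-0.5],
  [0,0.002,-0.528],
], claw=[85,85,85,85,85,85,85,85], yaw=[-0.002,-0.002,-0.002,-0.002,-0.002,-0.002,-0.002,-0.002], newtons=80)

```text
time: 8.5
tool_pos: [0.565, 0.2608, 0.1722]
tcp_rot: [0.102, -3.135, 0.003]
wrist_force: [0.6, -0.3, -0.4]
width: 0.994
grip_force: 0.0
```

Emit:
drive_tool([
  [0,0,0],
  [0,0,0],
  [0,0,0],
  [0,0,0],
  [0,0,0],
  [0,0,0],
  [0,0,0],
  [0,0,0],
], claw=[85,50,50,50,50,50,50,50], yaw=[0,0,0,0,0,0,0,0])

```text
time: 9.17
tool_pos: [0.5676, 0.2619, 0.1777]
tcp_rot: [-0.104, 3.137, 0.002]
wrist_force: [-0.4, 0.9, 6.6]
width: 0.76
grip_force: 90.8
```

Emit:
drive_tool([
  [0,0,0.05],
  [0,0,0.1],
  [0,0,0.16],
  [0,0,0.2],
  [0,0,0.2],
  [0,0,0.2],
], claw=[50,50,50,50,50,50], yaw=[0,0,0,0,0,0])

```text
time: 9.67
tool_pos: [0.567, 0.2616, 0.2769]
tcp_rot: [-0.104, 3.137, 0.002]
wrist_force: [-0.4, 0.6, -2.4]
width: 0.76
grip_force: 90.0
```

```bash
python3 - <<'E'
from h import *
c=look("w3",.008,.017); plan(.5234,.0153,.22,96.2)
W=cloud(c);F=W.reshape(-1,3)
for th in(5.8,6.2,6.6):
    th=np.radians(th);u=np.array([np.cos(th),np.sin(th)]);v=np.array([-u[1],u[0]])
    P=F[(F[:,2]>.008)&(F[:,2]<.018)];a,b=P[:,:2]@u,P[:,:2]@v
    k=(abs(a-.522)<.08)&(abs(b+.041)<.06);a,b=a[k],b[k]
    print(len(a),a.min(),[ (round(b[(a>=l)&(a<l+.02)].min(),4),round(b[(a>=l)&(a<l+.02)].max(),4)) if ((a>=l)&(a<l+.02)).sum()>3 else None for l in(.46,.5,.54,.56,.59)], [(round(a[(b>=l)&(b<l+.01)].min(),4),round(a[(b>=l)&(b<l+.01)].max(),4)) if ((b>=l)&(b<l+.01)).sum()>3 else None for l in(-.08,-.05,-.02,-.01)])
h=F[(F[:,2]>.09)&(F[:,2]<.17)&(np.hypot(F[:,0]-.566,F[:,1]-.261)<.1)]
print(len(h),np.percentile(h,[1,99],axis=0) if len(h) else 0)
E
```

```text
t 9.72 F [ 0.6  0.5 -2.6]
[437.  71.] [457, 363] [100, 22] -11.4 13.0 806 [110. 108. 102.]
[ 13. 232.] [588, 55] [175, 32] -10.3 12.5 4419 [78. 77. 81.]
now [0.5661 0.2613 0.275 ] 93.8 d(mm) [ -42.7 -246.   -55. ] share [-0.085 -0.492 -0.11 ] yaw 2.4 0.0132 rows 6.1
2246 0.49699129435702766 [None, (np.float64(0.002), np.float64(0.0062)), (np.float64(-0.01), np.float64(0.0065)), (np.float64(-0.016), np.float64(0.0063)), (np.float64(-0.0222), np.float64(-0.0103))] [None, None, (np.float64(0.556), np.float64(0.602)), (np.float64(0.5241), np.float64(0.5887))]
2248 0.49701936778099454 [None, (np.float64(-0.0016), np.float64(0.0027)), (np.float64(-0.0139), np.float64(0.0027)), (np.float64(-0.02), np.float64(0.0024)), (np.float64(-0.0264), np.float64(-0.0144))] [None, None, (np.float64(0.5452), np.float64(0.6019)), (np.float64(0.5066), np.float64(0.583))]
2252 0.4970232171821656 [None, (np.float64(-0.0053), np.float64(-0.0008)), (np.float64(-0.0178), np.float64(-0.0012)), (np.float64(-0.024), np.float64(-0.0016)), (np.float64(-0.0306), np.float64(-0.0185))] [None, None, (np.float64(0.5355), np.float64(0.6018)), (np.float64(0.497), np.float64(0.5829))]
47728 [[0.51238059 0.20146762 0.11592725]
 [0.59232477 0.32145321 0.16912238]]
```

```bash
python3 - <<'E'
from h import *
for n in ("w1","w2","scene0","side0"):
    c=dict(np.load(n+".npz"));F=cloud(c).reshape(-1,3)
    zt=.0128
    P=F[(abs(F[:,2]-zt)<.004)&(abs(F[:,0]-.55)<.13)&(abs(F[:,1]-.015)<.08)][:,:2]
    best=None
    for t in np.arange(4,8.5,.1):
        th=np.radians(t);u=np.array([np.cos(th),np.sin(th)]);v=np.array([-u[1],u[0]])
        a,b=P@u,P@v
        # plate part: near side
        k=a<.575; w=np.percentile(b[k],99.7)-np.percentile(b[k],.3); 
        if best is None or w<best[0]: best=(w,t,(np.percentile(b[k],99.7)+np.percentile(b[k],.3))/2,np.percentile(a,.3),[np.percentile(a[(b<-.07)&(a<.6)],99.5) if ((b<-.07)&(a<.6)).sum() else 0,np.percentile(a[(b>-.01)&(a<.6)],99.5)])
    w,t,bc,a0,a1=best;th=np.radians(t);u=np.array([np.cos(th),np.sin(th)]);v=np.array([-u[1],u[0]])
    print(n,len(P),round(w,4),round(t,1),bc.round(4),a0.round(4),np.round(a1,4),"ctr from near edge",(u*(a0+.062)+v*bc).round(4))
E
```

```text
w1 2913 0.0834 6.1 -0.0404 0.4601 [0.5828 0.5531] ctr from near edge [0.5234 0.0153]
w2 9183 0.0837 6.6 -0.0439 0.4601 [0.5826 0.582 ] ctr from near edge [0.5237 0.0164]
scene0 1535 0.0841 5.6 -0.0348 0.4591 [0.5821 0.5823] ctr from near edge [0.522  0.0162]
side0 1338 0.0867 6.7 -0.0445 0.4563 [0.5777 0.5773] ctr from near edge [0.52   0.0163]
```

Emit:
drive_tool([
  [-0.05,-0.05,0],
  [-0.087,-0.12,0],
  [-0.087,-0.2,0],
  [-0.087,-0.28,0],
  [-0.087,-0.36,0],
  [-0.087,-0.43,0],
  [-0.087,-0.491,0],
  [-0.087,-0.491,0],
], claw=[50,50,50,50,50,50,50,50], yaw=[0,0.0144,0.0144,0.0144,0.0144,0.0144,0.0144,0.0144])

```text
time: 10.38
tool_pos: [0.5215, 0.0116, 0.2729]
tcp_rot: [0.169, -3.132, 0.003]
wrist_force: [-0.2, 0.5, -2.2]
width: 0.763
grip_force: 90.1
```

Emit:
drive_tool([
  [0,0,-0.04],
  [0,0,-0.08],
  [0,0,-0.12],
  [0,0,-0.14],
  [0,0,-0.15],
  [0,0,-0.15],
  [0,0,-0.15],
  [0,0,-0.15],
], claw=[50,50,50,50,50,50,50,50], yaw=[0,0,0,0,0,0,0,0])

```text
time: 11.05
tool_pos: [0.5237, 0.0162, 0.2015]
tcp_rot: [-0.176, 3.135, -0.0]
wrist_force: [0.1, -0.0, -2.4]
width: 0.759
grip_force: 90.1
```

```bash
python3 - <<'E'
from h import *
s=bot.read_state();print(s["wrist_force"],s["width"],s["grip_force"]); plan(.523,.016,.1885,96.4)
E
```

```text
[ 0.14997251 -0.04573631 -2.41105864] 0.7588661745760796 90.12812376022339
now [0.5237 0.0162 0.2015] 96.4 d(mm) [ -0.7  -0.2 -13. ] share [-0.001 -0.    -0.026] yaw -0.0 -0.0002 rows 0.3
```

Emit:
drive_tool([
  [-0.001,0,-0.008],
  [-0.001,0,-0.016],
  [-0.001,0,-0.02],
  [-0.001,0,-0.023],
  [-0.001,0,-0.023],
], claw=[50,50,50,50,50], yaw=[0,0,0,0,0])

```text
time: 11.47
tool_pos: [0.5226, 0.0159, 0.1897]
tcp_rot: [0.176, -3.136, -0.0]
wrist_force: [-2.4, -0.4, 2.8]
width: 0.757
grip_force: 90.8
```

Emit:
drive_tool([
  [0,0,-0.002],
  [0,0,-0.003],
  [0,0,-0.003],
], claw=[50,50,50], yaw=[0,0,0])

```text
time: 11.72
tool_pos: [0.5226, 0.0159, 0.1897]
tcp_rot: [0.176, -3.136, -0.0]
wrist_force: [-7.9, -0.6, 14.5]
width: 0.757
grip_force: 92.6
```

Emit:
drive_tool([
  [0,0,0],
  [0,0,0],
  [0,0,0],
  [0,0,0.02],
  [0,0,0.08],
  [0,0,0.16],
  [0,0,0.24],
  [0,0,0.32],
], claw=[85,85,85,85,85,85,85,85], yaw=[0,0,0,0,0,0,0,0])

```text
time: 12.38
tool_pos: [0.5221, 0.0159, 0.3496]
tcp_rot: [0.176, -3.136, -0.0]
wrist_force: [1.3, 0.1, -0.1]
width: 0.993
grip_force: 0.0
```

Emit:
drive_tool([
  [0,0,0.08],
  [0,0,0.16],
  [0,0,0.2],
  [0,0,0.2],
], claw=[85,85,85,85], yaw=[0,0,0,0])

```text
time: 12.72
tool_pos: [0.5239, 0.0159, 0.4557]
tcp_rot: [-0.175, 3.124, -0.001]
wrist_force: [0.9, -0.3, 1.2]
width: 0.999
grip_force: 0.0
```

```bash
python3 - <<'E'
from h import *
c=look("w4"); print("plate/stack")
for lo,hi in((.048,.06),(.007,.017)):
  for b in blobs(c,lo,hi,minpx=300): print(*b)
plan(.464,.394,.40,64.5)
E
```

```text
t 12.77 F [ 0.1  0.5 -0.4]
[75. 29.] [386, -232] [61, 52] 4.5 32.6 2795 [204. 200. 193.]
[383.  20.] [330, 114] [75, 50] -37.2 32.8 2437 [217. 166. 179.]
[489.  60.] [366, 241] [89, 51] 14.3 32.9 3734 [200. 197. 189.]
[550. 177.] [491, 360] [70, 34] 21.5 38.4 816 [160. 157. 151.]
[ 49. 196.] [586, -278] [107, 67] -21.9 40.6 4580 [197. 193. 186.]
[ 50. 288.] [726, -295] [76, 37] 42.8 38.0 800 [102. 105. 103.]
[366. 335.] [743, 179] [89, 54] -2.5 41.0 1425 [183. 112.  53.]
[466. 322.] [713, 308] [92, 23] 84.7 40.0 732 [152.  89.  42.]
[243. 341.] [786, -8] [84, 80] -78.4 36.2 2347 [56. 54. 55.]
plate/stack
[279. 173.] [521, 16] [104, 66] 5.9 53.0 4643 [212. 208. 201.]
[ 42. 294.] [725, -294] [74, 32] 42.9 53.9 418 [106. 110. 107.]
[103.  32.] [384, -209] [71, 15] -9.2 12.7 363 [95. 92. 88.]
[460.  65.] [371, 219] [85, 6] 15.6 12.9 445 [131. 128. 123.]
[277. 154.] [523, 15] [123, 84] 6.3 12.8 1168 [104. 101. 103.]
[540. 161.] [470, 358] [75, 26] -4.3 12.1 345 [128. 125. 119.]
[ 78. 186.] [582, -252] [121, 54] 9.6 12.3 396 [101.  98.  93.]
[279. 241.] [629, 27] [87, 50] 6.9 13.0 1619 [101. 100. 103.]
now [0.5233 0.0159 0.4522] 96.4 d(mm) [-59.3 378.1 -52.2] share [-0.119  0.756 -0.104] yaw -31.9 -0.1773 rows 9.3
```

Emit:
drive_tool([
  [-0.06,0.378,0],
  [-0.06,0.378,0],
  [-0.06,0.378,0],
  [-0.06,0.378,0],
  [-0.06,0.378,0],
  [-0.06,0.378,0],
  [-0.06,0.378,0],
  [-0.06,0.378,0],
], claw=[85,85,85,85,85,85,85,85], yaw=[-0.177,-0.177,-0.177,-0.177,-0.177,-0.177,-0.177,-0.177])

```text
time: 13.43
tool_pos: [0.4921, 0.2049, 0.4461]
tcp_rot: [-0.688, -3.063, 0.003]
wrist_force: [-0.0, 0.0, -1.0]
width: 0.998
grip_force: 0.0
```

Emit:
drive_tool([
  [-0.059,0.378,-0.05],
  [-0.059,0.378,-0.1],
  [-0.059,0.378,-0.1],
  [-0.059,0.378,-0.1],
  [-0.059,0.378,-0.1],
  [-0.059,0.378,-0.1],
  [-0.059,0.378,-0.1],
  [-0.059,0.378,-0.1],
], claw=[85,85,85,85,85,85,85,85], yaw=[0,0,0,0,0,0,0,0])

```text
time: 14.1
tool_pos: [0.4638, 0.3925, 0.3972]
tcp_rot: [-0.693, -3.064, 0.003]
wrist_force: [0.2, -0.9, 0.6]
width: 0.994
grip_force: 0.0
```

```bash
sed -i 's/\[round(cx),round(cy)\],\[round(a),round(b)\]/[round(cx,1),round(cy,1)],[round(a),round(b)]/' h.py; python3 - <<'E'
from h import *
c=look("w5"); plan(.464,.394,.175,64.5)
E
```

```text
t 14.15 F [-0.7 -0.6  0.1]
[189.  71.] [319.0, 362.9] [86, 51] 26.7 32.8 4689 [200. 151. 164.]
[114. 165.] [365.3, 242.5] [87, 51] 14.9 32.7 3849 [186. 183. 176.]
[280. 186.] [462.1, 395.2] [105, 66] -25.2 40.9 5922 [189. 186. 178.]
[ 13. 183.] [331.5, 128.4] [87, 27] -37.6 32.3 2031 [179. 129. 142.]
[549. 289.] [730.8, 632.0] [93, 37] -10.7 30.7 1069 [151.  40.  36.]
[ 30. 321.] [475.3, 32.7] [57, 27] 52.3 37.3 614 [79. 77. 73.]
now [0.4639 0.3922 0.3977] 64.5 d(mm) [ 1.000e-01  1.800e+00 -2.227e+02] share [ 0.     0.004 -0.445] yaw 0.0 0.0002 rows 5.3
```

Emit:
drive_tool([
  [-0.003,0.006,-0.08],
  [-0.003,0.006,-0.16],
  [-0.003,0.006,-0.24],
  [-0.003,0.006,-0.32],
  [-0.003,0.006,-0.38],
  [-0.003,0.006,-0.42],
  [-0.003,0.006,-0.445],
  [-0.003,0.006,-0.445],
], claw=[85,85,85,85,85,85,85,85], yaw=[0.001,0.001,0.001,0.001,0.001,0.001,0.001,0.001])

```text
time: 14.82
tool_pos: [0.4612, 0.3946, 0.1726]
tcp_rot: [-0.689, -3.062, 0.006]
wrist_force: [0.3, -0.3, 1.0]
width: 0.996
grip_force: 0.0
```

Emit:
drive_tool([
  [0,0,0],
  [0,0,0],
  [0,0,0],
  [0,0,0],
  [0,0,0],
  [0,0,0],
  [0,0,0],
  [0,0,0],
], claw=[85,50,50,50,50,50,50,50], yaw=[0,0,0,0,0,0,0,0])

```text
time: 15.48
tool_pos: [0.463, 0.3979, 0.1782]
tcp_rot: [0.686, 3.062, 0.006]
wrist_force: [-0.2, -0.3, 7.6]
width: 0.761
grip_force: 89.8
```

Emit:
drive_tool([
  [0,0,0.05],
  [0,0,0.1],
  [0,0,0.16],
  [0,0,0.22],
  [0,0,0.24],
  [0,0,0.24],
], claw=[50,50,50,50,50,50], yaw=[0,0,0,0,0,0])

```text
time: 15.98
tool_pos: [0.4628, 0.3981, 0.2997]
tcp_rot: [0.686, 3.06, 0.01]
wrist_force: [0.3, -0.1, -0.8]
width: 0.756
grip_force: 89.3
```

```bash
python3 - <<'E'
from h import *
c=dict(np.load("w4.npz"))
print(*blobs(c,.048,.06,minpx=1000)); print([b for b in blobs(c,.007,.017,minpx=1000)])
plan(.5235,.0158,.295,96.4)
E
```

```text
(array([279., 173.]), [521.0, 15.6], [104, 66], 5.9, np.float64(53.0), np.int32(4643), array([212., 208., 201.]))
[(array([277., 154.]), [522.7, 15.2], [123, 84], 6.3, np.float64(12.8), np.int32(1168), array([104., 101., 103.])), (array([279., 241.]), [628.7, 26.9], [87, 50], 6.9, np.float64(13.0), np.int32(1619), array([101., 100., 103.]))]
now [0.4628 0.3981 0.2997] 64.7 d(mm) [  60.7 -382.3   -4.7] share [ 0.121 -0.765 -0.009] yaw 31.7 0.1759 rows 9.3
```

Emit:
drive_tool([
  [0.061,-0.382,0],
  [0.061,-0.382,0],
  [0.061,-0.382,0],
  [0.061,-0.382,0],
  [0.061,-0.382,0],
  [0.061,-0.382,0],
  [0.061,-0.382,0],
  [0.061,-0.382,0],
], claw=[50,50,50,50,50,50,50,50], yaw=[0.176,0.176,0.176,0.176,0.176,0.176,0.176,0.176])

```text
time: 16.65
tool_pos: [0.4915, 0.2057, 0.2936]
tcp_rot: [0.173, -3.134, 0.0]
wrist_force: [-0.0, -0.3, -0.9]
width: 0.759
grip_force: 89.4
```

Emit:
drive_tool([
  [0.061,-0.382,0],
  [0.061,-0.382,0],
  [0.061,-0.382,0],
  [0.061,-0.382,0],
  [0.061,-0.382,0],
  [0.061,-0.382,0],
  [0.061,-0.382,0],
  [0.061,-0.382,0],
], claw=[50,50,50,50,50,50,50,50], yaw=[0,0,0,0,0,0,0,0])

```text
time: 17.32
tool_pos: [0.5225, 0.0162, 0.2945]
tcp_rot: [0.176, -3.136, -0.001]
wrist_force: [0.1, 0.9, -1.2]
width: 0.763
grip_force: 89.5
```

Emit:
drive_tool([
  [0,0,-0.04],
  [0,0,-0.08],
  [0,0,-0.1],
  [0,0,-0.1],
  [0,0,-0.1],
], claw=[50,50,50,50,50], yaw=[0,0,0,0,0])

```text
time: 17.73
tool_pos: [0.5221, 0.0162, 0.2444]
tcp_rot: [0.178, -3.134, -0.001]
wrist_force: [-0.1, -0.1, -0.5]
width: 0.755
grip_force: 89.5
```

```bash
python3 - <<'E'
from h import *
s=bot.read_state();print(s["wrist_force"],s["width"],s["grip_force"],s["joint_vel"].round(3)); plan(.524,.0157,.2297,96.3)
E
```

```text
[-0.08337676 -0.08607213 -0.46334521] 0.7549880582320936 89.54747557640076 [-0.009 -0.021 -0.031  0.    -0.002 -0.002]
now [0.5221 0.0162 0.2444] 96.5 d(mm) [  1.9  -0.5 -14.7] share [ 0.004 -0.001 -0.029] yaw -0.2 -0.0012 rows 0.4
```

Emit:
drive_tool([
  [0.004,-0.001,-0.008],
  [0.004,-0.001,-0.016],
  [0.004,-0.001,-0.022],
  [0.004,-0.001,-0.026],
  [0.004,-0.001,-0.028],
  [0.004,-0.001,-0.028],
], claw=[50,50,50,50,50,50], yaw=[-0.001,-0.001,-0.001,-0.001,-0.001,-0.001])

```text
time: 18.23
tool_pos: [0.5244, 0.0143, 0.231]
tcp_rot: [0.17, -3.137, -0.0]
wrist_force: [0.4, -0.4, -1.7]
width: 0.76
grip_force: 89.5
```

Emit:
drive_tool([
  [0,0,-0.001],
  [0,0,-0.002],
  [0,0,-0.002],
], claw=[50,50,50], yaw=[0,0,0])

```text
time: 18.48
tool_pos: [0.5247, 0.0144, 0.2303]
tcp_rot: [-0.171, 3.137, -0.0]
wrist_force: [-0.1, -0.0, -1.2]
width: 0.758
grip_force: 89.8
```

Emit:
drive_tool([
  [0,0.002,-0.001],
  [0,0.002,-0.002],
  [0,0.002,-0.003],
  [0,0.002,-0.003],
], claw=[50,50,50,50], yaw=[0,0,0,0])

```text
time: 18.82
tool_pos: [0.5249, 0.0151, 0.2302]
tcp_rot: [-0.171, 3.137, -0.001]
wrist_force: [-4.1, -2.3, 9.4]
width: 0.76
grip_force: 91.2
```

Emit:
drive_tool([
  [0,0,-0.001],
  [0,0,-0.002],
  [0,0,-0.003],
  [0,0,-0.003],
], claw=[50,50,50,50], yaw=[0,0,0,0])

```text
time: 19.15
tool_pos: [0.5249, 0.015, 0.2302]
tcp_rot: [-0.171, 3.137, -0.001]
wrist_force: [-8.9, -3.4, 19.8]
width: 0.761
grip_force: 92.5
```

Emit:
drive_tool([
  [0,0,0.004],
  [0,0,0.004],
  [0,0,0.004],
  [0,0,0.004],
  [0,0,0.02],
  [0,0,0.08],
  [0,0,0.16],
  [0,0,0.24],
], claw=[50,85,85,85,85,85,85,85], yaw=[0,0,0,0,0,0,0,0])

```text
time: 19.82
tool_pos: [0.5237, 0.0155, 0.3472]
tcp_rot: [0.171, -3.133, -0.001]
wrist_force: [1.1, -0.1, 0.1]
width: 0.995
grip_force: 0.0
```

Emit:
drive_tool([
  [0,0,0.08],
  [0,0,0.16],
  [0,0,0.24],
  [0,0,0.3],
  [0,0,0.3],
  [0,0,0.3],
  [0,0,0.3],
], claw=[85,85,85,85,85,85,85], yaw=[0,0,0,0,0,0,0])

```text
time: 20.4
tool_pos: [0.5243, 0.0155, 0.4966]
tcp_rot: [0.171, -3.136, -0.0]
wrist_force: [-0.5, 0.5, -0.6]
width: 0.994
grip_force: 0.0
```

```bash
python3 - <<'E'
from h import *
c=look("w6"); print("plate/stack")
for lo,hi in((.088,.1),(.007,.017)):
  for b in blobs(c,lo,hi,minpx=800): print(*b)
plan(.586,-.278,.40,68)
E
```

```text
t 20.45 F [ 0.3 -0.6 -0.9]
[95. 35.] [376.0, -232.5] [81, 51] 2.9 32.7 2971 [205. 202. 194.]
[377.  27.] [325.2, 117.9] [86, 50] -37.2 32.9 2765 [219. 170. 182.]
[552.  45.] [326.9, 342.9] [88, 20] 18.6 32.2 1008 [194. 123. 146.]
[466.  70.] [365.3, 241.3] [87, 52] 14.5 32.9 2963 [202. 199. 191.]
[ 69. 194.] [586.0, -278.0] [107, 67] -21.9 40.6 3749 [199. 195. 188.]
[ 68. 279.] [724.2, -295.7] [74, 34] 45.4 37.9 581 [101. 105. 102.]
[362. 323.] [742.6, 187.4] [90, 71] -1.7 41.1 1453 [184. 115.  58.]
[455. 314.] [723.7, 309.5] [89, 43] 87.0 40.7 956 [169. 100.  46.]
[245. 329.] [785.8, -9.2] [83, 82] -80.4 36.3 2083 [59. 57. 58.]
plate/stack
[278. 182.] [526.8, 15.3] [103, 66] 6.2 92.9 4511 [212. 208. 201.]
[278. 242.] [638.7, 27.3] [67, 50] 6.9 13.0 991 [101.  99. 102.]
now [0.5241 0.0155 0.4954] 96.2 d(mm) [  61.9 -293.5  -95.4] share [ 0.124 -0.587 -0.191] yaw -28.2 -0.1568 rows 7.5
```

```bash
python3 - <<'E'
from h import *
th=np.radians(6.3);u=np.array([np.cos(th),np.sin(th)]);v=np.array([-u[1],u[0]])
for n in("w6","scene","side"):
    c=dict(np.load("w6.npz")) if n=="w6" else shot(n,n+"1")
    F=cloud(c).reshape(-1,3);F=F[(abs(F[:,0]-.523)<.09)&(abs(F[:,1]-.015)<.08)]
    a=F[:,:2]@u-(.5228*u[0]+.0154*u[1]);b=F[:,:2]@v-(.5228*v[0]+.0154*v[1])
    for lo,hi in((.008,.016),(.02,.03),(.035,.048),(.06,.07),(.075,.088),(.089,.097)):
        k=(F[:,2]>lo)&(F[:,2]<hi)&(a<.075)
        if k.sum()>20:print(n,lo,k.sum(),"a",(np.percentile(a[k],[1,20,80,99])*1e3).round(1),"b",(np.percentile(b[k],[1,20,80,99])*1e3).round(1))
E
```

```text
w6 0.008 627 a [-61.4 -58.7  -5.6  57.5] b [-42.  -37.4  39.5  41.7]
w6 0.035 43 a [-55.6 -55.5 -53.4 -53.3] b [-9.5 -4.3 17.7 30. ]
w6 0.06 32 a [-48.3 -48.2 -48.1 -47.4] b [-30.6 -23.   22.7  30.8]
w6 0.075 86 a [-50.2 -49.1 -48.2 -48.1] b [-29.5 -10.4  10.   27.9]
w6 0.089 4507 a [-47.4 -29.1  32.4  54.5] b [-32.6 -20.2  19.1  31.6]
scene 0.008 172 a [-60.3 -33.5  50.7  73.5] b [-40.1 -16.7  40.8  42.7]
scene 0.02 38 a [-51.9 -34.3  21.5  39.3] b [31.5 32.5 34.1 35.2]
scene 0.035 40 a [-52.3 -34.1  27.7  47.5] b [32.1 32.8 34.  34.3]
scene 0.06 56 a [-47.3 -28.1  41.5  53.8] b [26.1 31.6 33.1 34.1]
scene 0.075 57 a [-45.1 -26.2  45.4  54.6] b [ 4.2 31.7 33.1 33.8]
scene 0.089 793 a [-47.5 -27.8  33.1  53.1] b [-31.9 -17.7  21.5  32.6]
side 0.008 366 a [-64.8 -56.5  59.7  74.2] b [-37.    2.5  40.   44.6]
side 0.02 125 a [-58.2 -42.4  23.7  44.4] b [ 7.4 31.6 34.7 36.4]
side 0.035 148 a [-58.3 -46.5  21.4  43.9] b [-13.6  31.3  34.6  35.7]
side 0.06 129 a [-52.  -37.4  28.6  49.4] b [-16.9  30.9  34.2  35.8]
side 0.075 155 a [-53.  -37.   28.2  49.5] b [-20.5  31.   33.6  35.9]
side 0.089 658 a [-50.7 -31.3  30.4  50.2] b [-31.4 -16.7  24.2  34.8]
```

The second case sits about 4 mm toward +x, while the first is about 2 mm toward -x. I'll regrip the second and shift it.

Emit:
drive_tool([
  [0,0,-0.08],
  [0,0,-0.16],
  [0,0,-0.24],
  [0,0,-0.32],
  [0,0,-0.4],
  [0,0,-0.46],
  [0,0,-0.51],
  [0,0,-0.53],
], claw=[85,85,85,85,85,85,85,85], yaw=[0,0,0,0,0,0,0,0])

```text
time: 21.22
tool_pos: [0.5212, 0.0155, 0.2262]
tcp_rot: [0.17, -3.126, -0.001]
wrist_force: [-1.6, 0.2, -0.6]
width: 0.998
grip_force: 0.0
```

Emit:
drive_tool([
  [0,0,0],
  [0,0,0],
  [0,0,0],
  [0,0,0],
  [0,0,0],
  [0,0,0],
  [0,0,0],
  [0,0,0],
], claw=[85,50,50,50,50,50,50,50], yaw=[0,0,0,0,0,0,0,0])

```text
time: 21.88
tool_pos: [0.5255, 0.0154, 0.234]
tcp_rot: [-0.171, 3.134, -0.0]
wrist_force: [-0.2, -0.2, 6.7]
width: 0.755
grip_force: 89.9
```

Emit:
drive_tool([
  [0,0,0.006],
  [0,0,0.012],
  [-0.004,0,0.012],
  [-0.008,-0.001,0.012],
  [-0.008,-0.001,0.012],
  [-0.008,-0.001,0.012],
], claw=[50,50,50,50,50,50], yaw=[0,0,0,0,0,0])

```text
time: 22.38
tool_pos: [0.5201, 0.0149, 0.2378]
tcp_rot: [0.171, -3.136, -0.0]
wrist_force: [-0.2, 0.9, -1.1]
width: 0.757
grip_force: 89.3
```

Emit:
drive_tool([
  [0,0,-0.004],
  [0,0,-0.008],
  [0,0,-0.012],
  [0,0,-0.014],
  [0,0,-0.014],
  [0,0,-0.014],
], claw=[50,50,50,50,50,50], yaw=[0,0,0,0,0,0])

```text
time: 22.88
tool_pos: [0.5207, 0.0149, 0.2339]
tcp_rot: [0.171, -3.136, 0.0]
wrist_force: [-10.4, -0.8, 20.4]
width: 0.759
grip_force: 92.1
```

Emit:
drive_tool([
  [0,0,0.004],
  [0,0,0.004],
  [0,0,0.004],
  [0,0,0.004],
  [0,0,0.02],
  [0,0,0.08],
  [0,0,0.16],
  [0,0,0.24],
], claw=[50,85,85,85,85,85,85,85], yaw=[0,0,0,0,0,0,0,0])

```text
time: 23.55
tool_pos: [0.5198, 0.0149, 0.3513]
tcp_rot: [0.17, -3.133, -0.0]
wrist_force: [1.1, -0.0, -0.3]
width: 0.991
grip_force: 0.0
```

Emit:
drive_tool([
  [0,0,0.08],
  [0,0,0.16],
  [0,0,0.24],
  [0,0,0.3],
  [0,0,0.3],
  [0,0,0.3],
  [0,0,0.3],
], claw=[85,85,85,85,85,85,85], yaw=[0,0,0,0,0,0,0])

```text
time: 24.13
tool_pos: [0.5203, 0.0149, 0.5006]
tcp_rot: [0.171, -3.136, -0.0]
wrist_force: [-0.1, 0.3, -0.9]
width: 1.003
grip_force: 0.0
```

```bash
cat >> h.py <<'E'
_th=np.radians(6.3);U=np.array([np.cos(_th),np.sin(_th)]);V=np.array([-U[1],U[0]]);C=np.array([.5228,.0154])
def stack(c,z):  # z = expected top height; offset of top from plate centre along plate x,y
    for b in blobs(c,z-.006,z+.006,minpx=500):
        d=np.array(b[1])/1e3-C
        if np.linalg.norm(d)<.05: print("STACK",(d@U*1e3).round(1),(d@V*1e3).round(1),"rot",round(b[3]-6.3,1),b[2],b[4])
E
python3 - <<'E'
from h import *
c=look("w7"); stack(c,.0928)
plan(.586,-.278,.40,68)
E
```

```text
t 24.18 F [ 0.4  0.2 -0.8]
[97. 37.] [373.8, -233.0] [86, 51] 3.0 32.6 3088 [205. 201. 194.]
[377.  30.] [325.2, 118.0] [86, 50] -37.2 32.9 2846 [219. 168. 182.]
[551.  49.] [326.1, 344.4] [88, 24] 18.2 32.4 1216 [199. 132. 153.]
[464.  73.] [365.1, 241.1] [88, 52] 14.6 32.9 2883 [200. 196. 189.]
[ 72. 196.] [586.1, -277.7] [107, 66] -22.4 40.6 3661 [198. 195. 188.]
[ 70. 280.] [724.7, -296.5] [75, 34] 46.0 38.1 583 [101. 104. 102.]
[361. 323.] [742.6, 188.1] [91, 74] -0.7 41.1 1482 [183. 115.  58.]
[454. 314.] [722.6, 312.0] [84, 41] 86.4 40.6 866 [168.  99.  46.]
[246. 329.] [786.1, -8.1] [83, 81] -78.8 36.3 2051 [59. 57. 58.]
STACK -1.2 -0.5 rot -0.2 [103, 66] 93.0
now [0.5201 0.0149 0.4995] 96.2 d(mm) [  65.9 -292.9  -99.5] share [ 0.132 -0.586 -0.199] yaw -28.2 -0.1568 rows 7.6
```

Emit:
drive_tool([
  [0.01,-0.08,0],
  [0.03,-0.16,0],
  [0.05,-0.24,-0.02],
  [0.07,-0.32,-0.05],
  [0.09,-0.39,-0.1],
  [0.11,-0.46,-0.15],
  [0.132,-0.53,-0.2],
  [0.132,-0.586,-0.2],
], claw=[85,85,85,85,85,85,85,85], yaw=[-0.157,-0.157,-0.157,-0.157,-0.157,-0.157,-0.157,-0.157])

```text
time: 24.85
tool_pos: [0.5855, -0.2785, 0.3929]
tcp_rot: [-0.598, -3.073, -0.006]
wrist_force: [0.6, 0.6, -0.8]
width: 0.994
grip_force: 0.0
```

Emit:
drive_tool([
  [0,-0.01,0],
  [0,-0.01,0],
  [0,-0.01,0],
  [0,-0.01,0],
  [0,-0.01,0],
], claw=[85,85,85,85,85], yaw=[0,0,0,0,0])

```text
time: 25.27
tool_pos: [0.5867, -0.2816, 0.4017]
tcp_rot: [0.598, 3.084, 0.0]
wrist_force: [0.5, -0.1, 0.1]
width: 0.999
grip_force: 0.0
```

```bash
python3 - <<'E'
from h import *
c=look("w8"); plan(.586,-.278,.176,68)
E
```

```text
t 25.32 F [ 0.  -0.3  0.2]
[247.   6.] [415.2, -239.3] [41, 14] 70.6 32.2 450 [173. 170. 163.]
[514.  39.] [534.9, -15.1] [83, 6] 7.7 37.4 1634 [108. 105. 100.]
[127. 102.] [446.2, -394.2] [86, 51] -21.4 32.7 4381 [196. 193. 186.]
[280. 186.] [585.9, -279.0] [104, 66] -22.1 40.9 5717 [199. 195. 188.]
[538. 259.] [787.8, -15.7] [81, 69] 11.4 35.9 2866 [46. 45. 46.]
[300. 289.] [718.6, -302.8] [73, 29] 69.2 38.2 594 [94. 98. 96.]
now [ 0.5867 -0.2816  0.402 ] 68.1 d(mm) [  -0.7    3.6 -226. ] share [-0.001  0.007 -0.452] yaw -0.1 -0.0004 rows 5.4
```

Emit:
drive_tool([
  [-0.001,0.005,-0.08],
  [-0.001,0.005,-0.16],
  [-0.001,0.005,-0.24],
  [-0.001,0.005,-0.32],
  [-0.001,0.005,-0.38],
  [-0.001,0.005,-0.42],
  [-0.001,0.005,-0.452],
  [-0.001,0.005,-0.452],
], claw=[85,85,85,85,85,85,85,85], yaw=[0,0,0,0,0,0,0,0])

```text
time: 25.98
tool_pos: [0.5844, -0.2784, 0.1714]
tcp_rot: [-0.597, -3.078, -0.003]
wrist_force: [-0.9, 0.0, -0.5]
width: 0.995
grip_force: 0.0
```

Emit:
drive_tool([
  [0,0,0],
  [0,0,0],
  [0,0,0],
  [0,0,0],
  [0,0,0],
  [0,0,0],
  [0,0,0],
  [0,0,0],
], claw=[85,50,50,50,50,50,50,50], yaw=[0,0,0,0,0,0,0,0])

```text
time: 26.65
tool_pos: [0.5875, -0.2811, 0.1781]
tcp_rot: [0.599, 3.079, -0.002]
wrist_force: [0.2, 1.2, 7.1]
width: 0.759
grip_force: 90.6
```

Emit:
drive_tool([
  [0,0,0.05],
  [0,0,0.1],
  [0,0,0.16],
  [0,0,0.22],
  [0,0,0.3],
  [0,0,0.32],
  [0,0,0.32],
  [0,0,0.32],
], claw=[50,50,50,50,50,50,50,50], yaw=[0,0,0,0,0,0,0,0])

```text
time: 27.32
tool_pos: [0.586, -0.2806, 0.3357]
tcp_rot: [0.6, 3.082, -0.001]
wrist_force: [-1.5, -0.1, -2.5]
width: 0.761
grip_force: 89.6
```

```bash
python3 - <<'E'
from h import *
plan(.5235,.0153,.336,96.3)
E
```

```text
now [ 0.586  -0.2806  0.3357] 68.0 d(mm) [-62.5 295.9   0.3] share [-0.125  0.592  0.001] yaw 28.3 0.1574 rows 7.3
```

Emit:
drive_tool([
  [-0.04,0.06,0],
  [-0.08,0.13,0],
  [-0.122,0.2,0],
  [-0.122,0.28,0],
  [-0.122,0.36,0],
  [-0.122,0.44,0],
  [-0.122,0.52,0],
  [-0.122,0.592,0],
], claw=[50,50,50,50,50,50,50,50], yaw=[0.157,0.157,0.157,0.157,0.157,0.157,0.157,0.157])

```text
time: 27.98
tool_pos: [0.5232, 0.0175, 0.3318]
tcp_rot: [0.17, -3.131, -0.001]
wrist_force: [1.1, -0.4, -1.6]
width: 0.762
grip_force: 89.5
```

Emit:
drive_tool([
  [0,0,-0.04],
  [0,0,-0.07],
  [0,0,-0.09],
  [0,0,-0.1],
  [0,0,-0.1],
  [0,0,-0.1],
  [0,0,-0.1],
], claw=[50,50,50,50,50,50,50], yaw=[0,0,0,0,0,0,0])

```text
time: 28.57
tool_pos: [0.5254, 0.0149, 0.2856]
tcp_rot: [-0.169, 3.136, -0.0]
wrist_force: [0.6, 0.5, -1.0]
width: 0.759
grip_force: 89.5
```

```bash
python3 - <<'E'
from h import *
plan(.5248,.0156,.270,96.3)
E
```

```text
now [0.5254 0.0149 0.2856] 96.2 d(mm) [ -0.6   0.7 -15.6] share [-0.001  0.001 -0.031] yaw 0.1 0.0007 rows 0.4
```

Emit:
drive_tool([
  [-0.001,0.001,-0.008],
  [-0.001,0.001,-0.016],
  [-0.001,0.001,-0.022],
  [-0.001,0.001,-0.027],
  [-0.001,0.001,-0.031],
  [-0.001,0.001,-0.034],
  [-0.001,0.001,-0.034],
], claw=[50,50,50,50,50,50,50], yaw=[0,0,0,0,0,0,0])

```text
time: 29.15
tool_pos: [0.5247, 0.0159, 0.2702]
tcp_rot: [0.171, -3.137, 0.0]
wrist_force: [-7.1, -0.5, 11.6]
width: 0.759
grip_force: 91.2
```

Emit:
drive_tool([
  [0,0,0.002],
  [0,0,0.002],
  [0,0,0.002],
  [0,0,0.002],
  [0,0,0.02],
  [0,0,0.08],
  [0,0,0.16],
  [0,0,0.24],
], claw=[50,85,85,85,85,85,85,85], yaw=[0,0,0,0,0,0,0,0])

```text
time: 29.82
tool_pos: [0.5239, 0.016, 0.3886]
tcp_rot: [0.171, -3.134, -0.0]
wrist_force: [0.7, 0.8, 0.7]
width: 0.997
grip_force: 0.0
```

Emit:
drive_tool([
  [0,0,0.08],
  [0,0,0.16],
  [0,0,0.24],
  [0,0,0.3],
  [0,0,0.3],
  [0,0,0.3],
  [0,0,0.3],
], claw=[85,85,85,85,85,85,85], yaw=[0,0,0,0,0,0,0])

```text
time: 30.4
tool_pos: [0.5243, 0.0159, 0.5378]
tcp_rot: [0.171, -3.137, -0.0]
wrist_force: [-1.2, -1.7, -1.0]
width: 1.001
grip_force: 0.0
```

```bash
python3 - <<'E'
from h import *
c=look("w9"); stack(c,.1325)
plan(.366,.242,.40,104.6)
E
```

```text
t 30.45 F [-0.1 -0.3 -0.3]
[369.  32.] [324.9, 118.3] [85, 50] -37.2 32.9 2527 [218. 167. 180.]
[111.  40.] [374.1, -232.4] [87, 50] 3.2 32.7 2611 [205. 202. 194.]
[541.  49.] [318.8, 361.9] [86, 51] 27.3 32.9 2452 [213. 160. 174.]
[449.  74.] [365.3, 241.5] [86, 53] 15.8 32.9 2418 [197. 194. 186.]
[10. 84.] [448.9, -385.5] [87, 37] -18.2 32.3 1269 [188. 184. 177.]
[ 84. 267.] [724.8, -295.9] [73, 33] 47.0 37.5 478 [ 99. 102. 100.]
[357. 306.] [743.2, 187.0] [91, 70] -2.2 41.2 1452 [184. 115.  59.]
[441. 302.] [730.4, 309.8] [86, 55] 88.3 40.8 992 [175. 103.  47.]
[246. 313.] [786.9, -8.0] [83, 82] -78.1 36.3 1699 [61. 59. 60.]
STACK 0.6 0.0 rot -0.3 [103, 66] 133.0
now [0.5242 0.0159 0.5366] 96.2 d(mm) [-158.2  226.1 -136.6] share [-0.316  0.452 -0.273] yaw 8.4 0.0465 rows 7.4
```

Emit:
drive_tool([
  [-0.05,0.06,0],
  [-0.1,0.12,-0.02],
  [-0.15,0.18,-0.05],
  [-0.2,0.25,-0.1],
  [-0.25,0.32,-0.15],
  [-0.29,0.39,-0.19],
  [-0.316,0.452,-0.23],
  [-0.316,0.452,-0.27],
], claw=[85,85,85,85,85,85,85,85], yaw=[0.046,0.046,0.046,0.046,0.046,0.046,0.046,0.046])

```text
time: 31.12
tool_pos: [0.3642, 0.2443, 0.4016]
tcp_rot: [0.4, -3.115, -0.002]
wrist_force: [1.2, 1.0, 0.1]
width: 0.994
grip_force: 0.0
```

Emit:
drive_tool([
  [0,0,0],
  [0,0,0],
  [0,0,0],
  [0,0,0],
  [0,0,0],
], claw=[85,85,85,85,85], yaw=[0,0,0,0,0])

```text
time: 31.53
tool_pos: [0.3676, 0.2414, 0.4046]
tcp_rot: [-0.394, 3.114, 0.001]
wrist_force: [0.2, -0.2, 0.3]
width: 0.997
grip_force: 0.0
```

```bash
python3 - <<'E'
from h import *
c=look("w10"); plan(.3653,.242,.172,104.8)
E
```

```text
t 31.58 F [0.3 0.3 0.2]
[177. 118.] [323.9, 118.2] [87, 50] -37.5 32.7 4026 [210. 164. 177.]
[395. 169.] [319.0, 362.2] [87, 50] 26.8 32.9 3596 [141. 101. 110.]
[279. 183.] [365.7, 241.4] [86, 50] 15.3 32.9 3359 [200. 197. 189.]
[ 80. 250.] [503.9, 37.2] [119, 55] 37.8 38.5 1475 [82. 80. 76.]
now [0.3675 0.2414 0.4046] 104.4 d(mm) [  -2.2    0.6 -232.6] share [-0.004  0.001 -0.465] yaw 0.4 0.0022 rows 5.6
```

Emit:
drive_tool([
  [-0.004,0,-0.08],
  [-0.004,0,-0.16],
  [-0.004,0,-0.24],
  [-0.004,0,-0.32],
  [-0.004,0,-0.38],
  [-0.004,0,-0.42],
  [-0.004,0,-0.459],
  [-0.004,0,-0.459],
], claw=[85,85,85,85,85,85,85,85], yaw=[0.005,0.005,0.005,0.005,0.005,0.005,0.005,0.005])

```text
time: 32.25
tool_pos: [0.3635, 0.2405, 0.1708]
tcp_rot: [0.418, -3.108, 0.004]
wrist_force: [-1.2, -0.5, -0.9]
width: 0.994
grip_force: 0.0
```

Emit:
drive_tool([
  [0,0,0],
  [0,0,0],
  [0,0,0],
  [0,0,0],
  [0,0,0],
  [0,0,0],
  [0,0,0],
  [0,0,0],
], claw=[85,35,35,35,35,35,35,35], yaw=[0,0,0,0,0,0,0,0])

```text
time: 32.92
tool_pos: [0.3659, 0.2427, 0.1758]
tcp_rot: [-0.421, 3.109, 0.002]
wrist_force: [0.3, 0.5, 7.1]
width: 0.574
grip_force: 83.8
```

Emit:
drive_tool([
  [0,0,0.05],
  [0,0,0.1],
  [0,0,0.16],
  [0,0,0.22],
  [0,0,0.3],
  [0,0,0.36],
  [0,0,0.36],
  [0,0,0.36],
], claw=[35,35,35,35,35,35,35,35], yaw=[0,0,0,0,0,0,0,0])

```text
time: 33.58
tool_pos: [0.3652, 0.2424, 0.3567]
tcp_rot: [-0.421, 3.107, 0.004]
wrist_force: [-0.7, -0.3, -1.9]
width: 0.572
grip_force: 83.0
```

```bash
python3 - <<'E'
from h import *
plan(.5228,.0154,.355,96.3)
E
```

```text
now [0.3652 0.2424 0.3567] 105.4 d(mm) [ 157.6 -227.    -1.7] share [ 0.315 -0.454 -0.003] yaw -9.1 -0.0507 rows 6.6
```

Emit:
drive_tool([
  [0.05,-0.06,0],
  [0.1,-0.12,0],
  [0.15,-0.19,0],
  [0.2,-0.26,0],
  [0.25,-0.33,0],
  [0.29,-0.4,0],
  [0.316,-0.454,0],
  [0.316,-0.454,0],
], claw=[35,35,35,35,35,35,35,35], yaw=[-0.05,-0.05,-0.05,-0.05,-0.05,-0.05,-0.05,-0.05])

```text
time: 34.25
tool_pos: [0.524, 0.0103, 0.3516]
tcp_rot: [0.169, -3.135, 0.004]
wrist_force: [0.4, 0.0, -1.0]
width: 0.572
grip_force: 83.3
```

Emit:
drive_tool([
  [0,0,-0.02],
  [0,0,-0.04],
  [0,0,-0.06],
  [0,0,-0.066],
  [0,0,-0.066],
  [0,0,-0.066],
  [0,0,-0.066],
], claw=[35,35,35,35,35,35,35], yaw=[0,0,0,0,0,0,0])

```text
time: 34.83
tool_pos: [0.5226, 0.0156, 0.321]
tcp_rot: [-0.177, 3.136, -0.0]
wrist_force: [-0.0, 0.6, -0.3]
width: 0.57
grip_force: 83.3
```

```bash
python3 - <<'E'
from h import *
plan(.5233,.0154,.308,96.3)
E
```

```text
now [0.5226 0.0156 0.321 ] 96.5 d(mm) [  0.7  -0.2 -13. ] share [ 0.001 -0.    -0.026] yaw -0.2 -0.001 rows 0.3
```

Emit:
drive_tool([
  [0.001,0,-0.008],
  [0.001,0,-0.014],
  [0.001,0,-0.019],
  [0.001,0,-0.024],
  [0.001,0,-0.027],
  [0.001,0,-0.029],
  [0.001,0,-0.029],
], claw=[35,35,35,35,35,35,35], yaw=[-0.001,-0.001,-0.001,-0.001,-0.001,-0.001,-0.001])

```text
time: 35.42
tool_pos: [0.5232, 0.0149, 0.3078]
tcp_rot: [-0.17, 3.137, 0.0]
wrist_force: [-4.2, 0.7, 8.8]
width: 0.574
grip_force: 84.6
```

Emit:
drive_tool([
  [0,0,0.002],
  [0,0,0.002],
  [0,0,0.002],
  [0,0,0.002],
  [0,0,0.02],
  [0,0,0.08],
  [0,0,0.16],
  [0,0,0.24],
], claw=[35,85,85,85,85,85,85,85], yaw=[0,0,0,0,0,0,0,0])

```text
time: 36.08
tool_pos: [0.5224, 0.015, 0.4266]
tcp_rot: [0.171, -3.134, -0.0]
wrist_force: [0.4, 0.3, 0.0]
width: 0.993
grip_force: 0.0
```

Emit:
drive_tool([
  [0,0,0.08],
  [0,0,0.16],
  [0,0,0.24],
  [0,0,0.28],
  [0,0,0.28],
  [0,0,0.28],
  [0,0,0.28],
], claw=[85,85,85,85,85,85,85], yaw=[0,0,0,0,0,0,0])

```text
time: 36.67
tool_pos: [0.5228, 0.0149, 0.5653]
tcp_rot: [0.171, -3.136, -0.0]
wrist_force: [-0.8, -0.1, -0.8]
width: 0.998
grip_force: 0.0
```

```bash
python3 - <<'E'
from h import *
c=look("w11"); stack(c,.165); stack(c,.133)
plan(.374,-.2325,.40,93.2)
E
```

```text
t 36.72 F [-1.   0.3 -0.1]
[365.  38.] [324.6, 118.0] [86, 50] -38.1 32.9 2300 [219. 167. 181.]
[121.  46.] [373.8, -232.8] [89, 51] 3.2 32.6 2311 [206. 203. 195.]
[527.  55.] [319.1, 362.2] [86, 53] 26.3 32.9 2311 [212. 159. 173.]
[18. 86.] [446.2, -393.1] [87, 51] -21.1 32.5 1991 [201. 198. 190.]
[ 94. 261.] [726.7, -295.1] [76, 36] 43.0 37.7 420 [100. 104. 101.]
[355. 298.] [743.6, 188.0] [91, 71] -2.5 41.2 1456 [184. 114.  58.]
[433. 295.] [729.6, 300.1] [105, 58] 83.9 41.0 974 [176. 104.  47.]
[247. 305.] [787.4, -7.9] [83, 82] -78.2 36.2 1508 [62. 60. 61.]
STACK -0.7 -0.7 rot -0.8 [86, 50] 164.9
STACK 0.5 0.0 rot -0.1 [103, 66] 132.7
now [0.5228 0.0149 0.5644] 96.2 d(mm) [-148.8 -247.4 -164.4] share [-0.298 -0.495 -0.329] yaw -3.0 -0.0168 rows 8.0
```

Good. Next small case, at (374,-233).

Emit:
drive_tool([
  [-0.04,-0.06,0],
  [-0.08,-0.12,-0.02],
  [-0.12,-0.19,-0.05],
  [-0.16,-0.26,-0.1],
  [-0.2,-0.33,-0.15],
  [-0.24,-0.4,-0.2],
  [-0.28,-0.46,-0.24],
  [-0.298,-0.495,-0.29],
], claw=[85,85,85,85,85,85,85,85], yaw=[-0.017,-0.017,-0.017,-0.017,-0.017,-0.017,-0.017,-0.017])

```text
time: 37.38
tool_pos: [0.3749, -0.2291, 0.4247]
tcp_rot: [0.086, -3.14, 0.0]
wrist_force: [0.4, -0.4, 1.0]
width: 0.997
grip_force: 0.0
```

Emit:
drive_tool([
  [0,0,-0.03],
  [0,0,-0.04],
  [0,0,-0.04],
  [0,0,-0.04],
  [0,0,-0.04],
  [0,0,-0.04],
], claw=[85,85,85,85,85,85], yaw=[0,0,0,0,0,0])

```text
time: 37.88
tool_pos: [0.3776, -0.2275, 0.4078]
tcp_rot: [-0.09, 3.138, -0.002]
wrist_force: [-0.0, -0.2, 0.3]
width: 0.997
grip_force: 0.0
```

```bash
python3 - <<'E'
from h import *
c=look("w12"); plan(.374,-.2325,.175,93.2)
E
```

```text
t 37.93 F [ 0.2  0.2 -0.8]
[274. 180.] [373.0, -233.7] [86, 50] 3.4 33.0 3344 [203. 199. 192.]
[137. 233.] [445.6, -393.9] [86, 50] -21.0 32.8 2935 [199. 195. 188.]
[456. 283.] [487.1, -3.5] [90, 45] -40.0 38.3 999 [102. 100.  95.]
now [ 0.3776 -0.2275  0.4077] 93.3 d(mm) [  -3.6   -5.  -232.7] share [-0.007 -0.01  -0.465] yaw -0.1 -0.0004 rows 5.6
```

Emit:
drive_tool([
  [-0.009,-0.012,-0.08],
  [-0.009,-0.012,-0.16],
  [-0.009,-0.012,-0.24],
  [-0.009,-0.012,-0.32],
  [-0.009,-0.012,-0.38],
  [-0.009,-0.012,-0.43],
  [-0.009,-0.012,-0.465],
  [-0.009,-0.012,-0.465],
], claw=[85,85,85,85,85,85,85,85], yaw=[0,0,0,0,0,0,0,0])

```text
time: 38.6
tool_pos: [0.371, -0.2324, 0.1708]
tcp_rot: [0.089, -3.135, -0.006]
wrist_force: [-0.5, 1.4, -1.2]
width: 0.994
grip_force: 0.0
```

Emit:
drive_tool([
  [0,0,0],
  [0,0,0],
  [0,0,0],
  [0,0,0],
  [0,0,0],
  [0,0,0],
  [0,0,0],
  [0,0,0],
], claw=[85,35,35,35,35,35,35,35], yaw=[0,0,0,0,0,0,0,0])

```text
time: 39.27
tool_pos: [0.3735, -0.2347, 0.176]
tcp_rot: [-0.087, 3.137, -0.004]
wrist_force: [0.2, 0.2, 6.3]
width: 0.571
grip_force: 83.9
```

Emit:
drive_tool([
  [0,0,0.06],
  [0,0,0.12],
  [0,0,0.18],
  [0,0,0.26],
  [0,0,0.34],
  [0,0,0.4],
  [0,0,0.43],
  [0,0,0.43],
], claw=[35,35,35,35,35,35,35,35], yaw=[0,0,0,0,0,0,0,0])

```text
time: 39.93
tool_pos: [0.3733, -0.2347, 0.3945]
tcp_rot: [-0.087, 3.132, -0.01]
wrist_force: [0.5, 0.1, -0.6]
width: 0.573
grip_force: 83.3
```

```bash
python3 - <<'E'
from h import *
plan(.5228,.0154,.39,96.3)
E
```

```text
now [ 0.3733 -0.2347  0.3945] 93.2 d(mm) [149.5 250.1  -4.5] share [ 0.299  0.5   -0.009] yaw 3.1 0.0174 rows 7.0
```

Emit:
drive_tool([
  [0.04,0.06,0],
  [0.08,0.13,0],
  [0.12,0.2,0],
  [0.17,0.27,0],
  [0.22,0.34,0],
  [0.26,0.41,0],
  [0.3,0.47,0],
  [0.301,0.5,0],
], claw=[35,35,35,35,35,35,35,35], yaw=[0.018,0.018,0.018,0.018,0.018,0.018,0.018,0.018])

```text
time: 40.6
tool_pos: [0.5246, 0.0195, 0.3872]
tcp_rot: [-0.18, 3.136, 0.003]
wrist_force: [1.2, -0.0, -1.6]
width: 0.577
grip_force: 83.3
```

Emit:
drive_tool([
  [0,0,-0.02],
  [0,0,-0.04],
  [0,0,-0.06],
  [0,0,-0.08],
  [0,0,-0.08],
  [0,0,-0.08],
  [0,0,-0.08],
], claw=[35,35,35,35,35,35,35], yaw=[0,0,0,0,0,0,0])

```text
time: 41.18
tool_pos: [0.5226, 0.0153, 0.3488]
tcp_rot: [-0.174, 3.137, -0.0]
wrist_force: [0.2, -0.1, -1.7]
width: 0.571
grip_force: 83.4
```

```bash
python3 - <<'E'
from h import *
plan(.524,.0156,.340,96.4)
E
```

```text
now [0.5226 0.0153 0.3488] 96.3 d(mm) [ 1.4  0.3 -8.8] share [ 0.003  0.001 -0.018] yaw 0.1 0.0004 rows 0.2
```

Emit:
drive_tool([
  [0.003,0.001,-0.005],
  [0.003,0.001,-0.01],
  [0.003,0.001,-0.014],
  [0.003,0.001,-0.017],
  [0.003,0.001,-0.019],
  [0.003,0.001,-0.021],
  [0.003,0.001,-0.021],
], claw=[35,35,35,35,35,35,35], yaw=[0,0,0,0,0,0,0])

```text
time: 41.77
tool_pos: [0.5244, 0.0166, 0.34]
tcp_rot: [-0.176, 3.136, -0.001]
wrist_force: [-4.2, -1.1, 7.0]
width: 0.573
grip_force: 84.4
```

Emit:
drive_tool([
  [0,-0.002,0.002],
  [0,-0.002,0.002],
  [0,0,0.002],
  [0,0,0.002],
  [0,0,0.02],
  [0,0,0.08],
  [0,0,0.16],
  [0,0,0.24],
], claw=[35,85,85,85,85,85,85,85], yaw=[0,0,0,0,0,0,0,0])

```text
time: 42.43
tool_pos: [0.5236, 0.0167, 0.4588]
tcp_rot: [0.176, -3.134, -0.0]
wrist_force: [0.2, 0.6, -0.2]
width: 0.998
grip_force: 0.0
```

Emit:
drive_tool([
  [0,0,0.08],
  [0,0,0.16],
  [0,0,0.24],
  [0,0,0.28],
  [0,0,0.28],
  [0,0,0.28],
  [0,0,0.28],
], claw=[85,85,85,85,85,85,85], yaw=[0,0,0,0,0,0,0])

```text
time: 43.02
tool_pos: [0.524, 0.0166, 0.5975]
tcp_rot: [0.176, -3.135, -0.0]
wrist_force: [-1.1, -0.2, -0.1]
width: 0.989
grip_force: 0.0
```

```bash
python3 - <<'E'
from h import *
c=look("w13"); stack(c,.197); stack(c,.133)
plan(.446,-.3935,.40,69)
E
```

```text
t 43.07 F [-0.3 -0.4 -0.5]
[359.  42.] [324.7, 118.3] [86, 50] -37.9 32.9 2012 [218. 166. 180.]
[511.  59.] [319.4, 361.8] [88, 52] 27.0 32.9 2021 [208. 157. 170.]
[31. 87.] [446.4, -393.7] [88, 52] -20.9 32.5 1897 [200. 197. 190.]
[353. 288.] [743.5, 190.2] [91, 76] -2.4 41.2 1569 [183. 114.  58.]
[423. 286.] [716.4, 316.5] [123, 58] 53.9 41.1 990 [178. 106.  50.]
[247. 295.] [786.5, -8.3] [83, 80] -78.3 36.2 1297 [63. 61. 61.]
STACK 1.2 -0.3 rot 0.3 [85, 50] 196.9
STACK 1.0 0.1 rot -0.2 [103, 66] 132.5
now [0.524  0.0166 0.5965] 96.4 d(mm) [ -78.  -410.1 -196.5] share [-0.156 -0.82  -0.393] yaw -27.4 -0.1523 rows 11.1
```

Excellent. Last small case, at (446,-394).

Emit:
drive_tool([
  [-0.08,-0.41,-0.1],
  [-0.08,-0.41,-0.1],
  [-0.08,-0.41,-0.1],
  [-0.08,-0.41,-0.1],
  [-0.08,-0.41,-0.1],
  [-0.08,-0.41,-0.1],
  [-0.08,-0.41,-0.1],
  [-0.08,-0.41,-0.1],
], claw=[85,85,85,85,85,85,85,85], yaw=[-0.152,-0.152,-0.152,-0.152,-0.152,-0.152,-0.152,-0.152])

```text
time: 43.73
tool_pos: [0.484, -0.1884, 0.5467]
tcp_rot: [-0.573, -3.086, -0.003]
wrist_force: [0.4, 0.7, 0.2]
width: 0.991
grip_force: 0.0
```

Emit:
drive_tool([
  [-0.078,-0.41,-0.29],
  [-0.078,-0.41,-0.29],
  [-0.078,-0.41,-0.29],
  [-0.078,-0.41,-0.29],
  [-0.078,-0.41,-0.29],
  [-0.078,-0.41,-0.29],
  [-0.078,-0.41,-0.29],
  [-0.078,-0.41,-0.29],
], claw=[85,85,85,85,85,85,85,85], yaw=[0,0,0,0,0,0,0,0])

```text
time: 44.4
tool_pos: [0.4454, -0.393, 0.4006]
tcp_rot: [-0.571, -3.085, -0.005]
wrist_force: [0.1, 1.3, -0.4]
width: 0.995
grip_force: 0.0
```

Emit:
drive_tool([
  [0,0,0],
  [0,0,0],
  [0,0,0],
  [0,0,0],
], claw=[85,85,85,85], yaw=[0,0,0,0])

```text
time: 44.73
tool_pos: [0.4461, -0.3922, 0.4051]
tcp_rot: [0.567, 3.087, -0.002]
wrist_force: [0.1, -0.1, 0.7]
width: 0.996
grip_force: 0.0
```

```bash
python3 - <<'E'
from h import *
c=look("w14"); plan(.446,-.3935,.175,69)
E
```

```text
t 44.78 F [ 0.7  0.1 -0. ]
[276. 185.] [445.7, -394.8] [86, 50] -21.5 32.9 3343 [196. 193. 185.]
now [ 0.4459 -0.3924  0.4048] 69.2 d(mm) [ 1.000e-01 -1.100e+00 -2.298e+02] share [ 0.    -0.002 -0.46 ] yaw -0.2 -0.0008 rows 5.5
```

Emit:
drive_tool([
  [0,-0.004,-0.08],
  [0,-0.004,-0.16],
  [0,-0.004,-0.24],
  [0,-0.004,-0.32],
  [0,-0.004,-0.38],
  [0,-0.004,-0.43],
  [0,-0.004,-0.46],
  [0,-0.004,-0.46],
], claw=[85,85,85,85,85,85,85,85], yaw=[-0.004,-0.004,-0.004,-0.004,-0.004,-0.004,-0.004,-0.004])

```text
time: 45.45
tool_pos: [0.4438, -0.3934, 0.1695]
tcp_rot: [-0.589, -3.08, -0.006]
wrist_force: [-1.5, 0.0, -0.8]
width: 0.999
grip_force: 0.0
```

Emit:
drive_tool([
  [0,0,0],
  [0,0,0],
  [0,0,0],
  [0,0,0],
  [0,0,0],
  [0,0,0],
  [0,0,0],
  [0,0,0],
], claw=[85,35,35,35,35,35,35,35], yaw=[0,0,0,0,0,0,0,0])

```text
time: 46.12
tool_pos: [0.4463, -0.3964, 0.1758]
tcp_rot: [0.59, 3.082, -0.004]
wrist_force: [-0.2, -0.2, 7.0]
width: 0.572
grip_force: 84.5
```

Emit:
drive_tool([
  [0,0,0.06],
  [0,0,0.13],
  [0,0,0.21],
  [0,0,0.29],
  [0,0,0.37],
  [0,0,0.45],
  [0,0,0.49],
  [0,0,0.49],
], claw=[35,35,35,35,35,35,35,35], yaw=[0,0,0,0,0,0,0,0])

```text
time: 46.78
tool_pos: [0.4462, -0.3964, 0.4266]
tcp_rot: [0.589, 3.075, -0.011]
wrist_force: [-0.1, -0.3, -0.2]
width: 0.569
grip_force: 83.6
```

```bash
python3 - <<'E'
from h import *
plan(.5235,.0154,.42,96.3)
E
```

```text
now [ 0.4462 -0.3964  0.4266] 68.3 d(mm) [ 77.3 411.8  -6.6] share [ 0.155  0.824 -0.013] yaw 28.0 0.1554 rows 10.0
```

Emit:
drive_tool([
  [0.077,0.412,0],
  [0.077,0.412,0],
  [0.077,0.412,0],
  [0.077,0.412,0],
  [0.077,0.412,0],
  [0.077,0.412,0],
  [0.077,0.412,0],
  [0.077,0.412,0],
], claw=[35,35,35,35,35,35,35,35], yaw=[0.155,0.155,0.155,0.155,0.155,0.155,0.155,0.155])

```text
time: 47.45
tool_pos: [0.4834, -0.1892, 0.4175]
tcp_rot: [0.173, -3.136, 0.0]
wrist_force: [-0.3, -0.8, -1.3]
width: 0.563
grip_force: 83.7
```

Emit:
drive_tool([
  [0.078,0.412,0],
  [0.078,0.412,0],
  [0.078,0.412,0],
  [0.078,0.412,0],
  [0.078,0.412,0],
  [0.078,0.412,0],
  [0.078,0.412,0],
  [0.078,0.412,0],
], claw=[35,35,35,35,35,35,35,35], yaw=[0,0,0,0,0,0,0,0])

```text
time: 48.12
tool_pos: [0.5229, 0.0153, 0.4178]
tcp_rot: [0.17, -3.136, 0.002]
wrist_force: [-0.2, 0.1, 0.2]
width: 0.572
grip_force: 83.8
```

Emit:
drive_tool([
  [0,0,-0.02],
  [0,0,-0.04],
  [0,0,-0.06],
  [0,0,-0.08],
  [0,0,-0.08],
  [0,0,-0.08],
  [0,0,-0.08],
], claw=[35,35,35,35,35,35,35], yaw=[0,0,0,0,0,0,0])

```text
time: 48.7
tool_pos: [0.5228, 0.0164, 0.3782]
tcp_rot: [0.17, -3.137, -0.0]
wrist_force: [0.3, 0.1, -1.2]
width: 0.568
grip_force: 83.8
```

```bash
python3 - <<'E'
from h import *
s=bot.read_state();print(s["width"],s["grip_force"]);plan(.5239,.0155,.372,96.4)
E
```

```text
0.5678573826793355 83.76648902893066
now [0.5228 0.0164 0.3782] 96.2 d(mm) [ 1.1 -0.9 -6.2] share [ 0.002 -0.002 -0.012] yaw 0.2 0.0011 rows 0.2
```

Emit:
drive_tool([
  [0.002,-0.002,0],
  [0.002,-0.002,-0.004],
  [0.002,-0.002,-0.008],
  [0.002,-0.002,-0.011],
  [0.002,-0.002,-0.013],
  [0.002,-0.002,-0.015],
  [0.002,-0.002,-0.015],
], claw=[35,35,35,35,35,35,35], yaw=[0.001,0.001,0.001,0.001,0.001,0.001,0.001])

```text
time: 49.28
tool_pos: [0.5238, 0.0157, 0.3718]
tcp_rot: [-0.176, 3.136, -0.0]
wrist_force: [-2.1, -0.2, 4.9]
width: 0.57
grip_force: 84.5
```

Emit:
drive_tool([
  [0,0,0.001],
  [0,0,0.001],
  [0,0,0.001],
  [0,0,0.001],
  [0,0,0.02],
  [0,0,0.08],
  [0,0,0.16],
  [0,0,0.24],
], claw=[35,85,85,85,85,85,85,85], yaw=[0,0,0,0,0,0,0,0])

```text
time: 49.95
tool_pos: [0.5232, 0.0156, 0.4914]
tcp_rot: [0.176, -3.134, -0.0]
wrist_force: [1.8, 0.7, -0.4]
width: 0.996
grip_force: 0.0
```

Emit:
drive_tool([
  [0,0,0.08],
  [0,0,0.16],
  [0,0,0.24],
  [0,0,0.26],
  [0,0,0.26],
  [0,0,0.26],
  [0,0,0.26],
], claw=[85,85,85,85,85,85,85], yaw=[0,0,0,0,0,0,0])

```text
time: 50.53
tool_pos: [0.5236, 0.0156, 0.6186]
tcp_rot: [0.176, -3.133, -0.0]
wrist_force: [-0.6, 0.0, -0.1]
width: 0.995
grip_force: 0.0
```

```bash
python3 - <<'E'
from h import *
c=look("w15"); stack(c,.229); stack(c,.133)
F=cloud(c).reshape(-1,3)
k=F[(np.hypot(F[:,0]-.679,F[:,1]-.135)<.035)&(F[:,2]>.3)&(F[:,2]<.33)]
print("knob",len(k),k.mean(0) if len(k) else 0)
for n in("scene","side"):
    c=shot(n,n+"2"); stack(c,.228)
    F=cloud(c).reshape(-1,3);k=F[(np.hypot(F[:,0]-.679,F[:,1]-.135)<.03)&(F[:,2]>.3)&(F[:,2]<.33)];print(len(k),k.min(0),k.max(0))
plan(.679,.135,.60,-22)
E
```

```text
t 50.58 F [ 0.1  0.1 -1.2]
[356.  47.] [324.7, 117.9] [87, 50] -38.1 32.8 1834 [217. 166. 180.]
[502.  62.] [319.4, 362.6] [88, 52] 27.2 32.9 1841 [206. 155. 169.]
[377. 282.] [746.3, 252.7] [201, 91] 87.5 41.1 2602 [179. 109.  54.]
[248. 291.] [786.6, -8.6] [83, 81] -79.6 36.2 1238 [64. 62. 62.]
STACK 0.1 -0.0 rot 0.1 [85, 50] 228.9
knob 399 [0.67563161 0.13307748 0.30982107]
STACK -1.2 1.5 rot 0.6 [87, 49] 229.0
117 [0.66769037 0.12509161 0.30005521] [0.68833724 0.14678197 0.31570998]
83 [0.66464128 0.12356729 0.30012298] [0.68524828 0.14702683 0.31395486]
now [0.5237 0.0156 0.6181] 96.4 d(mm) [155.3 119.4 -18.1] share [ 0.311  0.239 -0.036] yaw 61.6 0.3422 rows 8.6
```

View pics/side2.png

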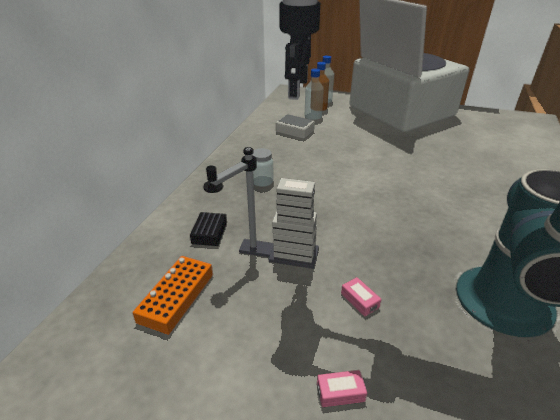

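The side view shows a straight column of six on the plate: the large cases at (295,238), the small ones at (296,198), the arm swung out with its knob at (212,174), and only the pink decoys left on the bench. Now back to the knob.

Emit:
drive_tool([
  [0.06,0.05,0],
  [0.12,0.1,0],
  [0.18,0.14,0],
  [0.24,0.19,0],
  [0.309,0.239,0],
  [0.309,0.239,0],
  [0.309,0.239,0],
  [0.309,0.239,0],
], claw=[50,50,50,50,50,50,50,50], yaw=[-0.31,-0.31,-0.31,-0.31,-0.31,-0.31,-0.31,-0.31])

```text
time: 51.35
tool_pos: [0.6797, 0.1361, 0.6167]
tcp_rot: [-1.317, -2.846, 0.005]
wrist_force: [-0.2, -0.4, 0.3]
width: 0.584
grip_force: 0.0
```

Emit:
drive_tool([
  [0,0,0],
  [0,0,0],
  [0,0,0],
  [0,0,0],
  [0,0,-0.04],
  [0,0,-0.04],
  [0,0,-0.04],
  [0,0,-0.04],
], claw=[50,50,50,50,50,50,50,50], yaw=[-0.31,-0.31,-0.31,-0.31,-0.31,-0.31,-0.31,-0.31])

```text
time: 52.02
tool_pos: [0.6783, 0.1351, 0.5979]
tcp_rot: [-2.5, -1.9, 0.006]
wrist_force: [0.2, -0.3, 0.5]
width: 0.584
grip_force: 0.0
```

Emit:
drive_tool([
  [0,0,0],
  [0,0,0],
  [0,0,0],
  [0,0,0],
  [0,0,0],
  [0,0,0],
], claw=[50,50,50,50,50,50], yaw=[-0.035,-0.035,-0.035,-0.035,-0.035,-0.035])

```text
time: 52.52
tool_pos: [0.6782, 0.1351, 0.6006]
tcp_rot: [-2.595, -1.77, 0.0]
wrist_force: [0.2, 0.7, -0.6]
width: 0.588
grip_force: 0.0
```

```bash
python3 - <<'E'
from h import *
c=shot("wrist","w16");F=cloud(c).reshape(-1,3);k=F[(np.hypot(F[:,0]-.678,F[:,1]-.135)<.03)&(F[:,2]>.311)&(F[:,2]<.33)]
print(len(k),k.mean(0),(k.min(0)+k.max(0))/2,np.median(k[:,2]))
plan(.678,.135,.464,-22)
E
```

```text
431 [0.67929845 0.13539529 0.31238089] [0.67925613 0.13546015 0.31252031] 0.3123887298877645
now [0.6782 0.1351 0.6007] -21.4 d(mm) [-2.000e-01 -1.000e-01 -1.367e+02] share [-0.    -0.    -0.273] yaw -0.6 -0.0031 rows 3.3
```

Emit:
drive_tool([
  [0.002,0.001,-0.06],
  [0.002,0.001,-0.13],
  [0.002,0.001,-0.19],
  [0.002,0.001,-0.24],
  [0.002,0.001,-0.277],
  [0.002,0.001,-0.277],
  [0.002,0.001,-0.277],
  [0.002,0.001,-0.277],
], claw=[50,50,50,50,50,50,50,50], yaw=[0,0,0,0,0,0,0,0], newtons=60)

```text
time: 53.23
tool_pos: [0.6796, 0.1357, 0.4642]
tcp_rot: [2.596, 1.768, 0.003]
wrist_force: [0.3, 0.2, 0.1]
width: 0.583
grip_force: 0.0
```

Emit:
drive_tool([
  [0,0,0],
  [0,0,0],
  [0,0,0],
  [0,0,0],
  [0,0,0],
  [0,0,0],
  [0,0,0],
  [0,0,0],
], claw=[10,10,10,10,10,10,10,10], yaw=[0,0,0,0,0,0,0,0])

```text
time: 53.9
tool_pos: [0.6795, 0.1359, 0.4627]
tcp_rot: [2.596, 1.768, 0.003]
wrist_force: [2.2, 2.8, 2.0]
width: 0.229
grip_force: 58.7
```

```bash
python3 - <<'E'
from h import *
s=bot.read_state();print(s["tool_pos"],s["grip_force"],s["wrist_force"],yaw_of(s))
M=np.array([.6371,.0280]);d=s["tool_pos"][:2]-M;r=np.hypot(*d);a0=np.degrees(np.arctan2(d[1],d[0]));print(r,a0)
r=.1153;f=lambda t:M+r*np.array([np.cos(np.radians(t)),np.sin(np.radians(t))])
D=(186.3-a0)/3
for i in range(3):
    st=a0+D*i
    print([[float(q) for q in ((f(st+D*k/8)-f(st))/.5).round(3)] for k in range(1,9)])
print([round(D*k/8/180,3) for k in range(1,9)])
E
```

```text
[0.67947064 0.13588789 0.46272058] 58.656190037727356 [2.2121926  2.76900872 2.00849537] -21.477113467753412
0.11590973851941526 68.558653658289
[[-0.019, 0.006], [-0.038, 0.011], [-0.057, 0.014], [-0.077, 0.016], [-0.097, 0.016], [-0.116, 0.014], [-0.136, 0.01], [-0.155, 0.005]]
[[-0.019, -0.007], [-0.036, -0.015], [-0.053, -0.025], [-0.07, -0.036], [-0.085, -0.049], [-0.099, -0.063], [-0.112, -0.078], [-0.123, -0.094]]
[[-0.01, -0.017], [-0.019, -0.035], [-0.026, -0.053], [-0.031, -0.072], [-0.035, -0.092], [-0.037, -0.111], [-0.037, -0.131], [-0.036, -0.151]]
[np.float64(0.027), np.float64(0.055), np.float64(0.082), np.float64(0.109), np.float64(0.136), np.float64(0.164), np.float64(0.191), np.float64(0.218)]
```

Emit:
drive_tool([
  [-0.019,0.006,0],
  [-0.038,0.011,0],
  [-0.057,0.014,0],
  [-0.077,0.016,0],
  [-0.097,0.016,0],
  [-0.116,0.014,0],
  [-0.136,0.01,0],
  [-0.155,0.005,0],
], claw=[10,10,10,10,10,10,10,10], yaw=[0.027,0.055,0.082,0.109,0.136,0.164,0.191,0.218])

```text
time: 54.57
tool_pos: [0.6011, 0.1386, 0.4621]
tcp_rot: [-1.845, -2.541, -0.001]
wrist_force: [1.6, 1.5, 1.0]
width: 0.232
grip_force: 58.7
```

Emit:
drive_tool([
  [-0.019,-0.007,0],
  [-0.036,-0.015,0],
  [-0.053,-0.025,0],
  [-0.07,-0.036,0],
  [-0.085,-0.049,0],
  [-0.099,-0.063,0],
  [-0.112,-0.078,0],
  [-0.123,-0.094,0],
], claw=[10,10,10,10,10,10,10,10], yaw=[0.027,0.055,0.082,0.109,0.136,0.164,0.191,0.218])

```text
time: 55.23
tool_pos: [0.5392, 0.0912, 0.4619]
tcp_rot: [-0.885, -3.012, -0.001]
wrist_force: [0.5, 3.1, 1.0]
width: 0.232
grip_force: 58.7
```

Emit:
drive_tool([
  [-0.01,-0.017,0],
  [-0.019,-0.035,0],
  [-0.026,-0.053,0],
  [-0.031,-0.072,0],
  [-0.035,-0.092,0],
  [-0.037,-0.111,0],
  [-0.037,-0.131,0],
  [-0.036,-0.151,0],
], claw=[10,10,10,10,10,10,10,10], yaw=[0.027,0.055,0.082,0.109,0.136,0.164,0.191,0.218])

```text
time: 55.9
tool_pos: [0.5212, 0.0153, 0.4616]
tcp_rot: [0.177, -3.133, -0.001]
wrist_force: [-0.6, 1.6, 1.7]
width: 0.227
grip_force: 58.7
```

Emit:
drive_tool([
  [0,0,0],
  [0,0,0],
  [0,0,0],
  [0,0,0],
], claw=[10,10,10,10], yaw=[0,0,0,0], newtons=110)

```text
time: 56.23
tool_pos: [0.5214, 0.0158, 0.4617]
tcp_rot: [0.168, -3.133, 0.001]
wrist_force: [-5.5, -0.3, 2.1]
width: 0.212
grip_force: 107.7
```

```bash
python3 - <<'E'
from h import *
s=bot.read_state();d=s["tool_pos"][:2]-C;print(s["tool_pos"],"off",d@U*1e3,d@V*1e3,s["wrist_force"],s["grip_force"],yaw_of(s))
E
```

```text
[0.521388   0.01577753 0.46168135] off -1.3620436262690405 0.5301960419089291 [-5.54393696 -0.33231355  2.09849949] 107.70127773284912 96.15514862184774
```

Emit:
drive_tool([
  [0,0,-0.004],
  [0,0,-0.01],
  [0,0,-0.016],
  [0,0,-0.022],
  [0,0,-0.028],
  [0,0,-0.034],
  [0,0,-0.04],
  [0,0,-0.04],
], claw=[10,10,10,10,10,10,10,10], yaw=[0,0,0,0,0,0,0,0])

```text
time: 56.9
tool_pos: [0.5214, 0.0159, 0.441]
tcp_rot: [0.169, -3.133, 0.001]
wrist_force: [-4.5, -0.3, 1.3]
width: 0.214
grip_force: 107.7
```

```bash
python3 - <<'E'
from h import *
for n in("scene","side"):
    c=shot(n,n+"3");F=cloud(c).reshape(-1,3)
    b=F[(F[:,0]>.555)&(F[:,0]<.61)&(abs(F[:,1]-.022)<.02)&(F[:,2]>.235)&(F[:,2]<.31)]
    print(n,len(b),np.percentile(b[:,2],[10,50,90]) if len(b) else 0)
s=bot.read_state();print(s["tool_pos"],s["wrist_force"],s["width"],s["grip_force"])
E
```

```text
scene 204 [0.25301878 0.25774834 0.25930025]
side 189 [0.24750189 0.25601574 0.25821234]
[0.52150386 0.01582657 0.44150285] [-5.63375857 -0.65000332 -0.11387955] 0.2161471687650238 107.64565587043762
```

Emit:
drive_tool([
  [0,0,-0.003],
  [0,0,-0.006],
  [0,0,-0.01],
  [0,0,-0.01],
], claw=[10,10,10,10], yaw=[0,0,0,0])

```text
time: 57.33
tool_pos: [0.5214, 0.0158, 0.4365]
tcp_rot: [0.17, -3.133, 0.001]
wrist_force: [-6.2, -0.1, 0.7]
width: 0.215
grip_force: 107.8
```

Emit:
drive_tool([
  [0,0,-0.002],
  [0,0,-0.004],
  [0,0,-0.006],
  [0,0,-0.006],
], claw=[10,10,10,10], yaw=[0,0,0,0])

```text
time: 57.67
tool_pos: [0.5214, 0.0158, 0.4343]
tcp_rot: [0.17, -3.134, 0.001]
wrist_force: [-6.8, 1.2, 3.6]
width: 0.209
grip_force: 108.2
```

Emit:
drive_tool([
  [0,0,-0.002],
  [0,0,-0.004],
  [0,0,-0.006],
  [0,0,-0.006],
], claw=[10,10,10,10], yaw=[0,0,0,0])

```text
time: 58.0
tool_pos: [0.5213, 0.0158, 0.4342]
tcp_rot: [0.17, -3.135, 0.001]
wrist_force: [-12.7, -0.2, 14.3]
width: 0.215
grip_force: 109.2
```

Emit:
drive_tool([
  [0,0,-0.001],
  [0,0,-0.002],
  [0,0,-0.004],
  [0,0,-0.004],
], claw=[10,10,10,10], yaw=[0,0,0,0])

```text
time: 58.33
tool_pos: [0.5212, 0.0158, 0.4342]
tcp_rot: [0.17, -3.136, 0.001]
wrist_force: [-15.9, 0.1, 23.0]
width: 0.214
grip_force: 110.1
```

Emit:
drive_tool([
  [0,0,-0.001],
  [0,0,-0.002],
  [0,0,-0.004],
  [0,0,-0.004],
], claw=[10,10,10,10], yaw=[0,0,0,0])

```text
time: 58.67
tool_pos: [0.5211, 0.0158, 0.4342]
tcp_rot: [-0.17, 3.136, -0.001]
wrist_force: [-20.5, -0.5, 30.7]
width: 0.217
grip_force: 111.0
```

```bash
python3 - <<'E'
from h import *
for n in("scene","side"):
    c=shot(n,n+"4");F=cloud(c).reshape(-1,3)
    a=(F[:,:2]-C)@U;b=(F[:,:2]-C)@V
    k=(a>.04)&(a<.085)&(abs(b)<.012)&(F[:,2]>.235)&(F[:,2]<.31)
    print(n,k.sum(),np.percentile(F[k,2],[10,50,75,95]) if k.sum() else 0)
im=cv2.imread("pics/side4.png")[130:270,220:360];cv2.imwrite("pics/s4.png",cv2.resize(im,(600,600),interpolation=2))
E
```

```text
scene 168 [0.24601776 0.25016915 0.25120804 0.2525498 ]
side 145 [0.23926286 0.24888687 0.2501364  0.25132662]
```

View pics/s4.png

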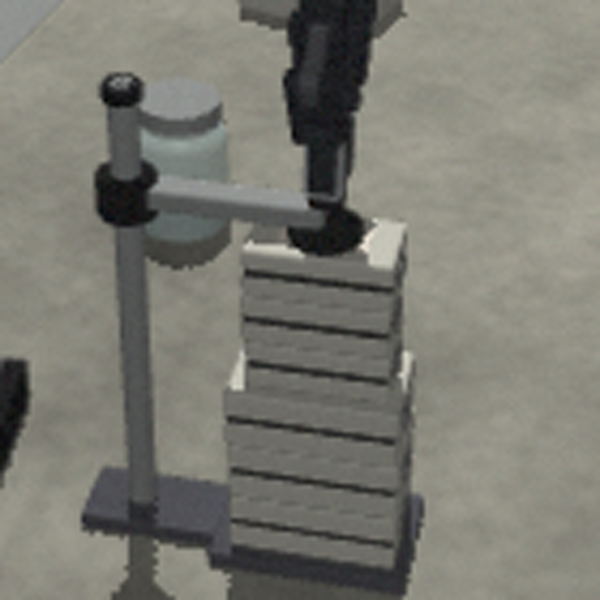

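The crop shows the pad at (325,230) resting on the top case. The bar top is at 0.250 m, which matches 0.228 + 0.022. Easing off and releasing.

Emit:
drive_tool([
  [0,0,0.004],
  [0,0,0.009],
  [0,0,0.009],
], claw=[10,10,10], yaw=[0,0,0])

```text
time: 59.02
tool_pos: [0.5213, 0.0158, 0.4343]
tcp_rot: [0.17, -3.136, 0.001]
wrist_force: [-10.4, 0.8, 13.3]
width: 0.213
grip_force: 108.8
```

Emit:
drive_tool([
  [0,0,0],
  [0,0,0],
  [0,0,0],
  [0,0,0],
  [0,0,0.04],
  [0,0,0.1],
  [0,0,0.18],
  [0,0,0.26],
], claw=[50,50,50,50,50,50,50,50], yaw=[0,0,0,0,0,0,0,0])

```text
time: 59.68
tool_pos: [0.5222, 0.0156, 0.5618]
tcp_rot: [0.17, -3.134, -0.0]
wrist_force: [0.3, -0.3, -1.1]
width: 0.586
grip_force: 0.0
```

Emit:
drive_tool([
  [0,0,0.05],
  [-0.06,0,0.08],
  [-0.1,0,0.08],
  [-0.1,0,0.08],
  [-0.1,0,0.08],
  [-0.1,0,0.08],
], claw=[50,50,50,50,50,50], yaw=[0,0,0,0,0,0])

```text
time: 60.18
tool_pos: [0.4726, 0.0156, 0.6012]
tcp_rot: [-0.171, 3.137, -0.0]
wrist_force: [1.2, -0.6, -0.3]
width: 0.586
grip_force: 0.0
```

```bash
python3 - <<'E'
from h import *
c=shot("wrist","w17");F=cloud(c).reshape(-1,3)
a=(F[:,:2]-C)@U*1e3;b=(F[:,:2]-C)@V*1e3
k=(np.hypot(a,b)<30)&(F[:,2]>.272)&(F[:,2]<.29);print("knob",k.sum(),a[k].min(),a[k].max(),b[k].min(),b[k].max(),np.median(F[k,2]))
for lo,hi in((.128,.137),(.222,.233)):
    k=(F[:,2]>lo)&(F[:,2]<hi)&(abs(a)<70)&(abs(b)<50);print(lo,k.sum(),np.percentile(a[k],[.5,99.5]).round(1),np.percentile(b[k],[.5,99.5]).round(1))
for n in("scene","side"):
    c=shot(n,n+"5");F=cloud(c).reshape(-1,3);a=(F[:,:2]-C)@U;b=(F[:,:2]-C)@V
    k=(a>.04)&(a<.085)&(abs(b)<.012)&(F[:,2]>.235)&(F[:,2]<.31);print(n,np.percentile(F[k,2],[50,75]))
im=cv2.imread("pics/scene5.png");cv2.imwrite("pics/s5.png",cv2.resize(im,(800,600)))
E
```

```text
knob 375 -10.700975651752707 10.25621290942375 -10.455044336092309 10.993697456740868 0.2803107386019744
0.128 488 [-51.   47.5] [-32.8  32.9]
0.222 1641 [-42.8  41.7] [-24.9  24.8]
scene [0.25041732 0.25138507]
side [0.24820836 0.25003415]
```

View pics/s5.png

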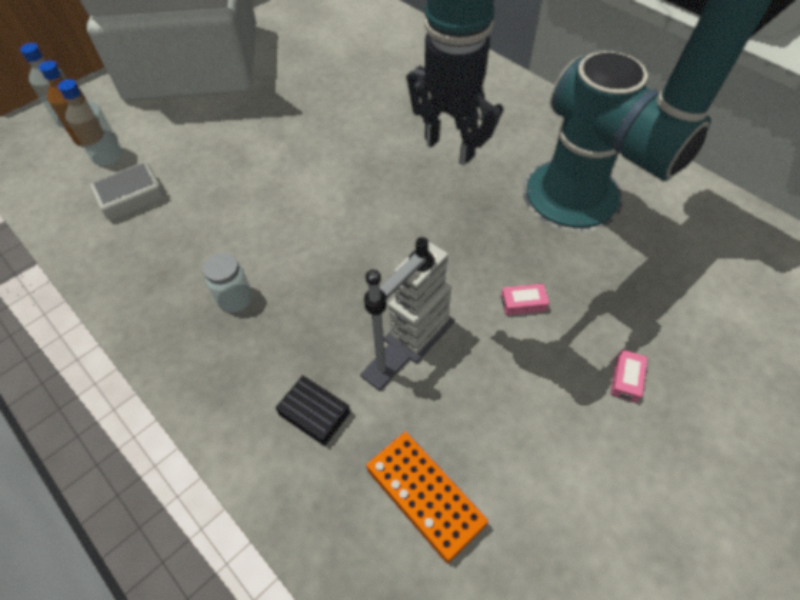

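The scene shows the column closed under the pad, with the knob at (422,243) centred to within 0.5 mm. The jar, rack and cooling block are untouched and the gripper is clear. Handing in.

```bash
python3 -c "
from workcell import bot
print(bot.finish_job())"
```

```text
the job is handed in; nothing more can be done
None
```

I stacked all six white cases on the plate, the three large ones below the three small ones, each within about 2 mm of centre. The hold-down pad rests on the top case, and I handed the job in at about 60 s of the 210 s limit; no verdict came back.

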